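Bolt down the cup drainer and hang a cup

TASK

The nut that holds the cup drainer down has worked loose: set the adjustable wrench over it, roll the wrench's worm until the jaws just fit the nut, then push the handle round clockwise until the nut comes up firmly tight. Draw the wrench off and leave it lying flat on the counter, clear of the nut, then hang the peach cup mouth-down on either of the drainer's angled pegs. Turn the nut only with the wrench, and leave the white cup, the steel pitcher and the jar where they stand.

Things in the scene. Friction and masses are not known exactly. Their poses are not given: they have to be found in the camera images.
- wrench_mouth (a point): Steel adjustable wrench, 215 mm long, 0.41 kg, flat, worm side up; head 15 mm thick. The nut's middle comes to this point, half-way up the head, when seated against the fixed jaw. x points out of the mouth, y from fixed jaw (face at y = -12 mm, tip x = 13) to sliding jaw (face at y = -12 mm + opening, tip x = 11), z up. Bottom of the mouth x = -15; head spans y -29 to 33, back to x = -65.
- wrench_handle (a point): Where to grip across the wrench's handle, near its centre of mass: 22 mm wide, 10 mm thick, underside 2.5 mm above the face the wrench lies on. At (-79, 10, 0) mm from wrench_mouth, in its axes. From here the handle runs straight, along (-0.966, 0.259) in those axes, 105 mm to the tail; towards the head it widens after 12 mm.
- wrench_tail (a point): Centre line of the handle near its end, at (-170, 35, 0) mm from wrench_mouth in its axes; 10 mm short of the centre of the round tail (27 mm across, 15 mm thick). The place to push the handle.
- worm_top (a point): Top of the knurled worm (roll 17 mm across, 16 mm long, axis along the wrench's y), 2.5 mm proud of the head, at (-33.5, 2, 10) mm from wrench_mouth in its axes. Pressed with closed fingertips (8 to 12 N) and dragged along the wrench's +x (towards the mouth) it closes the jaws, along -x it opens them: 18 mm of drag per mm, about 3.5 N of drag, in repeated strokes. The jaw stays where left.
- jaw (a joint): Opening between the wrench's jaws in m (0.012 to 0.033); smaller is closed. It starts 4 to 6 mm wider than the nut (0.024 across flats). When the jaws are snug on the nut the worm goes no further and the fingertip slips.
- nut (a joint): Angle of the nut in rad; grows as it is turned clockwise seen from above (tightening). Firm stop, fully tight, at 1.0; it starts 0.6 to 0.85 short of it and stays where left. It takes 2 to 5 N on the handle's end to turn; at the stop the push rises quickly: stop at 6 to 7 N, since a hard push spreads the jaws.
- nut_middle (a point): Middle of the brass hexagon nut, upright axis, 24 mm across flats, 27.7 over corners, 12 mm high, 9 mm above the counter; turns with the nut: y is square to a pair of flats (also every 60 degrees), z up. It sits on the drainer's 3 mm steel foot, 48 mm wide, which runs from it to the drip tray; the stud ends 1.5 mm above it. Keep the wrench's handle on the side away from the drip tray.
- peg_near_tip (a point): Centre of the round rubber tip (14 mm) of one draining peg, 113 mm above the counter. Axes: x towards the other peg, z up. The peg, an 8 mm rod 112 mm long, leans 20 degrees away from the other: its root is at (38, 0, -105) mm from here. The drip tray, 215 (x) by 130 (y) by 18 mm high, is centred under both pegs; the nut is 180 mm to -y of its middle.
- peg_far_tip (a point): Centre of the rubber tip of the other peg, same axes (x points away from the near peg); it leans the other way: its root is at (-38, 0, -105) mm from here. The two tips are 121 mm apart.
- peach_cup_middle (a point): Peach ribbed cup standing mouth-down on the counter, straight-sided, 62 mm across (64 over its ribs), 72 mm high, 0.16 kg, wall 3.5 mm. The point is on its axis, half-way up; z points up, from the mouth to the closed end.
- peach_cup_floor (a point): Centre of the inside of the peach cup's closed end, 31 mm above peach_cup_middle along its z; the cup is 67 mm deep inside and 55 mm wide.
- white_cup_middle (a point): White cup of the same shape and size, mouth-down, to be left alone; point on its axis half-way up.
- pitcher: Steel milk pitcher, 76 mm across, 85 mm high, with a handle to its +y side (66 mm from the axis); origin at the centre of its underside. To be left alone.
- jar: Amber glass jar with a wooden lid, 80 mm across, 89 mm high; origin at the centre of its underside. To be left alone.
Things that resemble listed ones, but are neither listed nor needed, are in the scene too. There is more than one size of the part that bears wrench_mouth; the job needs the larger.

How it is judged:
By the outcome, as a careful person would: the job done as asked, in the order asked, and still so for the second after the job is handed in, with the robot touching nothing.
It also fails if it takes over 72 s, if anything falls off the work surface, if the arm or the gripper's body presses on something with over 40 N, if the wrist force passes 120 N, or if a joint passes its speed limit or range.

ROBOT

A 6-joint arm with a two-finger parallel gripper is mounted at the origin on the work surface. World frame = base frame: x ahead of the robot, y to its left, z up, the work surface at z = 0. Lengths are in mm, angles in rad, forces in N, time in s.
With the tool pointing down it reaches from about 350 to 775 mm from the base axis. Payload 7.3 kg.
Tool frame: the origin (TCP) lies midway between the tips of the shut fingers; the grasp point (between the pads) lies bot.tcp_to_grasp behind it (bot.tcp_to_grasp is the distance from the TCP to the grasp point, in mm); z points along the fingers, y is the direction in which the jaws open and shut (so a half turn about z gives the same grasp; the last joint's range is limited). The gripper opens to 92 mm and grips with 3 to 60 N. Pads are 19 mm wide; open, the fingers measure 130 mm over their backs; the gripper's body (75 mm by 190 mm) begins 47 mm behind the grasp point.
Start: joints at [1.111, 0.342, 1.524, -0, 1.275, -0.146], TCP at [162.041, 499.39, 194.441] pointing down, gripper open.
Joint ranges: [-2.53, 2.53], [-0.77, 2.02], [0.04, 2.7], [-1, 4.14], [0.28, 2.66], [-3.11, 3.11]. Speed limits (rad/s): [2.57, 2.57, 3.14, 3.14, 3.14, 3.14].

INTERFACE

Orientations are given as [roll, pitch, yaw] about the fixed x, y, z axes, in that order (R = Rz(yaw) Ry(pitch) Rx(roll)).
In Python, from plant import bot gives the robot as it stands.
- The arm moves only by the shell command python3 -m inch 'ROWS'. ROWS is JSON, one flat list of numbers, 7 for each row, row after row: the shift along the world's x, y, z in cm, then the turn, a rotation vector about the world's x, y, z in degrees, then the gripper command: -1 is shut, 1 is fully open, values between are in proportion. In form: [tx, ty, tz, ax, ay, az, fingers, tx, ty, tz, ax, ay, az, fingers, ...]. A call has exactly 5 rows; each row is the pose to reach, as a shift and turn from the pose measured when the call began; what a row does not reach only later rows make up. A row lasts 1/10 s, in which the tool goes at most 50 mm and 8.59 degrees, less where a joint would pass 70% of its speed; a pose out of reach is approached as far as the arm can. A call with a gripper value outside its range is refused whole. The fingers move at their own pace and stop on an object; the grip force is fixed at half the most. Time passes only in rows, so rows that repeat a pose let the fingers close, or fill a call up. It gives the time, the measured TCP pose, the force and the opening at its end, in the units of the state.
- bot.get_obs(): the state, without advancing time (a new reading comes with each control period).
- bot.capture(name): name is "side" or "top" or "wrist"; returns the picture (384x512x3 uint8, red, green, blue); there is no depth.
- bot.calibration(name): a dict with "fx", "fy", "cx", "cy" (pixels), "k1" (the pictures are not rectified: a ray, as slopes to the right and down, at radius r is drawn at 1 + k1 r^2 times it, then the intrinsics apply), "cam_to_world" (4x4, takes a point from camera to world coordinates). Camera axes: x right, y down, z forward; pixel columns grow to the right and rows downward; lengths in mm; the calibration is good to about 2 mm. A picture is of the moment at which its call begins: read the wrist's pose just before it. calibration takes no time and is no camera call; for the wrist camera it gives the pose at the moment of the call.
- bot.close_job(): hands the job in, once; it reports no verdict.
The state is a dict: "time": time; "joint_positions": joint angles; "dq": joint speeds; "tau": joint torques, N m; "tool_pos": TCP position; "tcp_rot": TCP orientation; "contact_force": force on the tool from outside, world axes, zero at the start; "moment": the same for the moment, N m; "grip_width": finger opening in mm.
Only numpy, scipy, OpenCV 4.12 (cv2) and the standard library are available. Lean on these libraries where they do the work, as an engineer would, in place of code of your own. Each camera call takes 0.05 s, during which the arm holds its last target.

## Working session

There is one attempt and no reset: what is moved stays moved. The work goes in short steps, Python scripts to look and compute and a shell command to move; the robot and the scene stay as the last step left them, time stands still between calls to the robot, and variables do not carry over. Pictures are saved under pics/ and viewed, and the job is handed in when it is done.

```bash
ls; mkdir -p pics; python3 - <<'E'
from plant import bot
import cv2,json
o=bot.get_obs();print(o, bot.tcp_to_grasp)
for n in("side","top","wrist"):
    im=bot.capture(n);cv2.imwrite(f"pics/{n}0.png",im[:,:,::-1]);c=bot.calibration(n);print(n,c)
E
```

```text
pics
{'time': 0.0, 'joint_positions': array([ 1.11102022e+00,  3.42737993e-01,  1.52497436e+00, -2.72562805e-05,
        1.27539952e+00, -1.45993420e-01]), 'dq': array([-1.17663125e-03, -5.45325722e-04,  1.09803993e-03, -3.83091355e-04,
        8.00340330e-05,  1.85575878e-04]), 'tau': array([ 1.07210446e-03, -4.31241131e+01, -2.44225788e+01,  7.18824542e-02,
        5.58572123e-02, -1.28434071e-04]), 'tool_pos': array([161.83389968, 498.97436416, 193.75195948]), 'tcp_rot': array([-3.14008580e+00, -1.95223594e-04,  2.82781777e+00]), 'contact_force': array([ 0.5467562 ,  0.13404961, -0.35852709]), 'moment': array([-0.01925801, -0.00361348,  0.02029564]), 'grip_width': 91.7750776533299} 18.8
side {'fx': 437.5697694912863, 'fy': 437.5697694912863, 'cx': 262.83632458532145, 'cy': 196.2820938409216, 'k1': -0.08980598128670671, 'cam_to_world': array([[ 9.92917468e-01, -8.48177987e-02,  8.31916054e-02,
         4.43662030e+02],
       [-1.17576831e-01, -6.01054972e-01,  7.90511613e-01,
        -9.44723062e+02],
       [-1.70467268e-02, -7.94694194e-01, -6.06770588e-01,
         7.96795914e+
[... 380 characters left out ...]
e-02,
        -7.99456893e+00],
       [ 1.77245295e-02, -1.67890117e-01, -9.85646361e-01,
         1.60256213e+03],
       [ 0.00000000e+00,  0.00000000e+00,  0.00000000e+00,
         1.00000000e+00]])}
wrist {'fx': 294.46204790515475, 'fy': 294.46204790515475, 'cx': 258.3318968539875, 'cy': 191.22348749308972, 'k1': -0.020165851854685213, 'cam_to_world': array([[ 3.08060047e-01,  9.15598268e-01,  2.58415980e-01,
         9.25248504e+01],
       [ 9.51366789e-01, -2.96338154e-01, -8.41720293e-02,
         5.21089506e+02],
       [-4.89249845e-04,  2.71778420e-01, -9.62359731e-01,
         3.85593034e+02],
       [ 0.00000000e+00,  0.00000000e+00,  0.00000000e+00,
         1.00000000e+00]])}
```

View pics/side0.png

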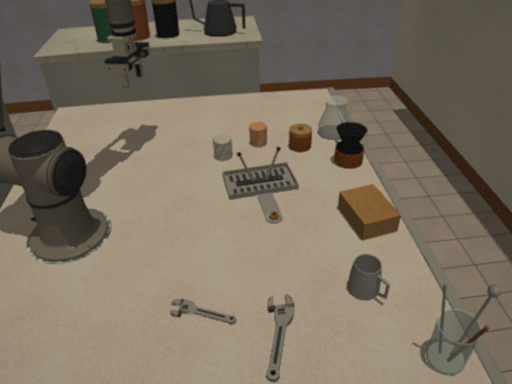

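View pics/top0.png

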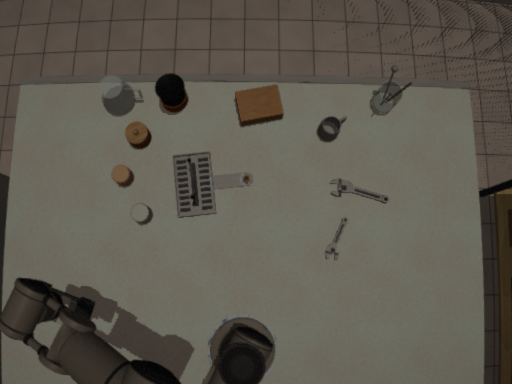

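View pics/wrist0.png

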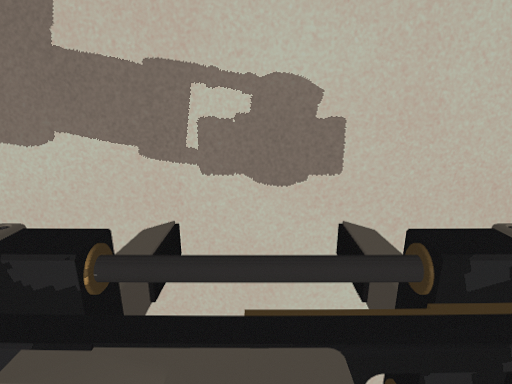

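Candidates: the wrenches are at top px (360,190), the longer one, and (337,238), the shorter one, so I want the first. The nut is at top px (247,179). The cups are peach at (121,175) and white at (141,213); the lidded jar at (137,132) is also reddish. Next I'll make close crops and measure.

```bash
cat > h.py <<'E'
import numpy as np,cv2
from plant import bot
def px2ray(c,u,v):
    K=np.array([[c["fx"],0,c["cx"]],[0,c["fy"],c["cy"]],[0,0,1]])
    p=np.array([[[u,v]]],float); d=cv2.undistortPoints(p,K,np.array([c["k1"],0,0,0,0.]))[0,0]
    T=np.array(c["cam_to_world"]); r=T[:3,:3]@np.array([d[0],d[1],1.]); return T[:3,3],r/np.linalg.norm(r)
def onplane(c,u,v,z):
    o,r=px2ray(c,u,v); return o+r*(z-o[2])/r[2]
def proj(c,P):
    T=np.array(c["cam_to_world"]); q=T[:3,:3].T@(np.array(P,float)-T[:3,3]); x,y=q[0]/q[2],q[1]/q[2]
    s=1+c["k1"]*(x*x+y*y); return c["fx"]*x*s+c["cx"],c["fy"]*y*s+c["cy"]
def tri(cs,pxs):
    A=np.zeros((3,3));b=np.zeros(3)
    for c,(u,v) in zip(cs,pxs):
        o,r=px2ray(c,u,v);M=np.eye(3)-np.outer(r,r);A+=M;b+=M@o
    return np.linalg.solve(A,b)
def crop(im,u0,v0,w,h,s,name):
    cv2.imwrite(name,cv2.resize(im[v0:v0+h,u0:u0+w,::-1],None,fx=s,fy=s,interpolation=cv2.INTER_CUBIC))
E
python3 - <<'E'
import cv2
from h import *
t=cv2.imread("pics/top0.png")[:,:,::-1];s=cv2.imread("pics/side0.png")[:,:,::-1]
crop(t,310,160,100,75,8,"pics/tw.png");crop(t,100,110,160,120,5,"pics/td.png")
crop(s,150,280,160,100,5,"pics/sw.png");crop(s,200,110,120,120,5,"pics/sd.png")
E
```

```text
(no output)
```

View pics/tw.png

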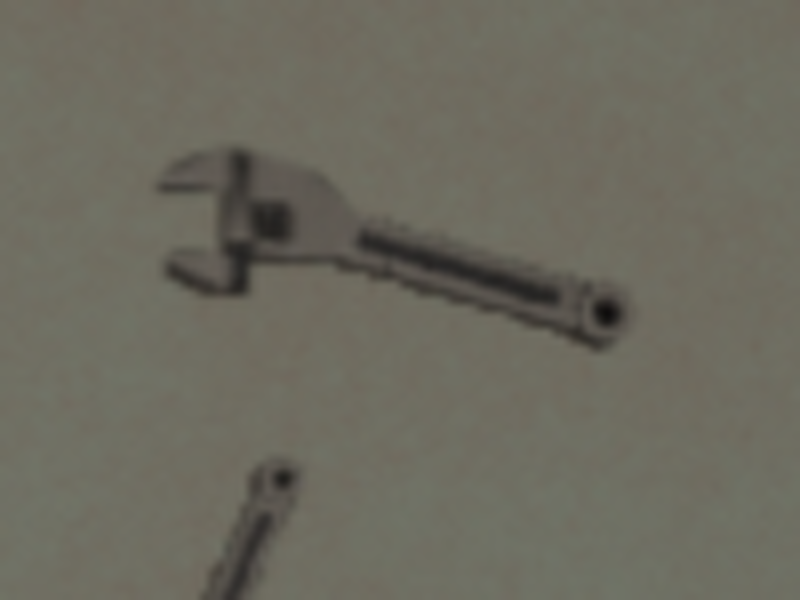

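View pics/td.png

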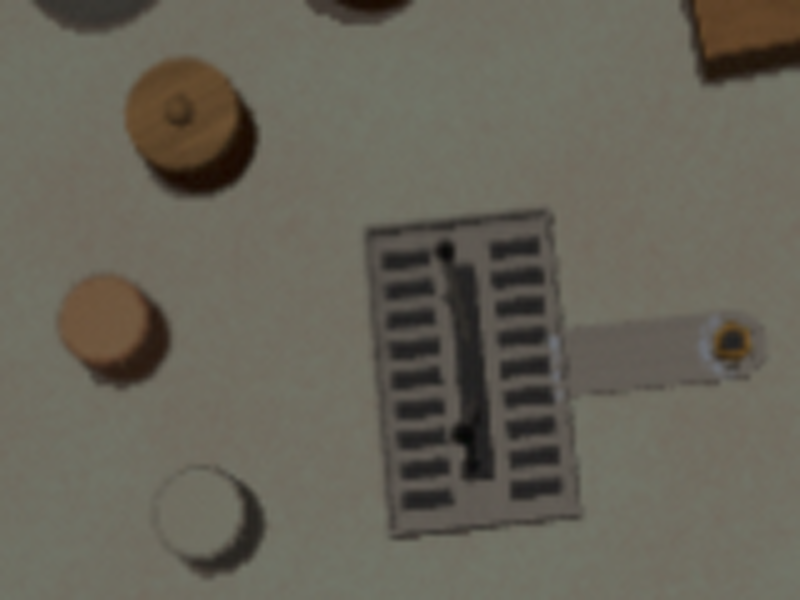

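View pics/sw.png

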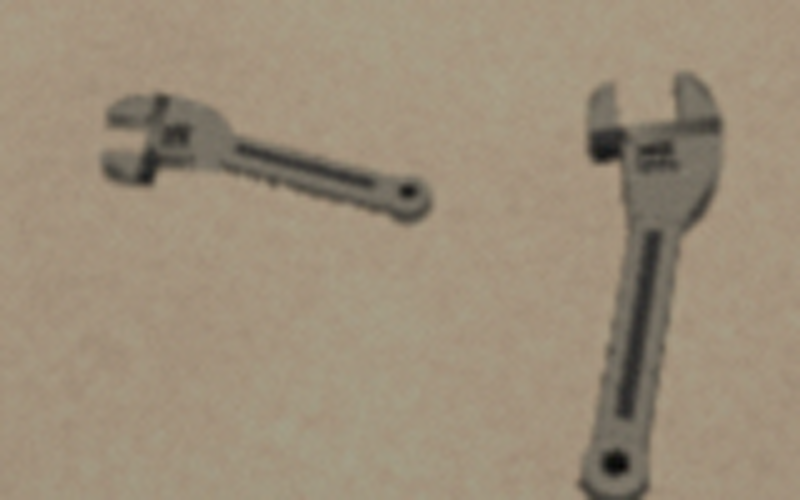

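View pics/sd.png

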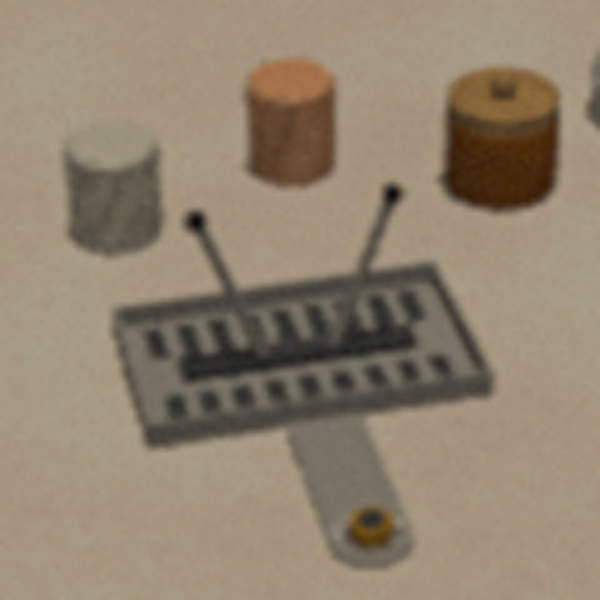

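```bash
python3 - <<'E'
from h import *
np.set_printoptions(precision=1,suppress=True)
T=bot.calibration("top");S=bot.calibration("side")
for n,z,a,b in [("hole",15,(385.3,198.7),(272.6,372)),("worm",17.5,(343.3,187.3),(281,310.6)),("nut",15.5,(245.8,177.8),(273.8,214.2)),
 ("pegA",113,(188.8,159.6),(278.2,148.2)),("pegB",113,(192.2,196.4),(238.8,153.6)),("peach",72,(120.8,173.4),(257.8,126)),("white",72,(139.6,212.4),(222,138.8)),("jar",89,(135.8,132),(300,127.8))]:
    print(n,tri([T,S],[a,b]),onplane(T,*a,z),onplane(S,*b,z))
E
```

```text
hole [ 505.1 -490.    17.3] [ 507.4 -490.7   15. ] [ 503.4 -489.    15. ]
worm [ 543.8 -343.6   15.3] [ 545.6 -343.1   17.5] [ 541.4 -345.7   17.5]
nut [574.3  -8.7  12.4] [576.1  -8.7  15.5] [571.4 -13.   15.5]
pegA [613.1 175.8 113.9] [615.4 175.9 113. ] [611.2 176.4 113. ]
pegB [493.2 161.2 114.4] [495.3 161.5 113. ] [491.4 163.  113. ]
peach [575.7 408.7  68.2] [577.  407.8  72. ] [573.  400.9  72. ]
white [446.8 339.1  67.3] [447.1 338.1  72. ] [445.8 330.5  72. ]
jar [716.9 364.1  74.1] [715.  360.5  89. ] [708.7 336.   89. ]
```

```bash
python3 -m inch '[2.9,-4.05,0,0,0,-7,1, 5.8,-8.1,0,0,0,-15,1, 8.7,-12.2,0,0,0,-23,1, 11.6,-16.2,0,0,0,-31,1, 14.5,-20.3,0,0,0,-39,1]'; python3 -m inch '[2.9,-4.05,0,0,0,-7,1, 5.8,-8.1,0,0,0,-15,1, 8.7,-12.2,0,0,0,-23,1, 11.6,-16.2,0,0,0,-31,1, 14.5,-20.3,0,0,0,-39,1]'
```

```text
time: 0.65
tool_pos: [307.4, 294.6, 193.9]
tcp_rot: [-3.141, -0.0, 2.142]
contact_force: [1.1, 0.0, -1.3]
grip_width: 92.1
time: 1.15
tool_pos: [452.5, 90.6, 193.9]
tcp_rot: [-3.141, -0.0, 1.455]
contact_force: [-0.5, 0.5, 0.7]
grip_width: 91.6
```

```bash
python3 -m inch '[2.9,-4.0,0,0,0,0,1, 5.8,-8.0,-3,0,0,0,1, 8.7,-12.0,-7,0,0,0,1, 11.5,-16,-11,0,0,0,1, 11.5,-16,-13,0,0,0,1]'; python3 - <<'E'
from h import *
im=bot.capture("wrist");cv2.imwrite("pics/w1.png",im[:,:,::-1])
c=bot.calibration("wrist");print(proj(c,(574.5,-9.5,15)),bot.get_obs()['tool_pos'])
u,v=map(int,proj(c,(574.5,-9.5,15)));crop(im,u-50,max(v-50,0),100,90,6,"pics/w1c.png");print(u-50,max(v-50,0))
E
```

```text
time: 1.65
tool_pos: [569.4, -71.7, 64.0]
tcp_rot: [3.139, 0.0, 1.454]
contact_force: [0.7, 0.2, 0.1]
grip_width: 91.5
(np.float64(259.00411372434894), np.float64(119.21868447762492)) [566.44262334 -73.43420647  54.77224209]
209 69
```

View pics/w1c.png

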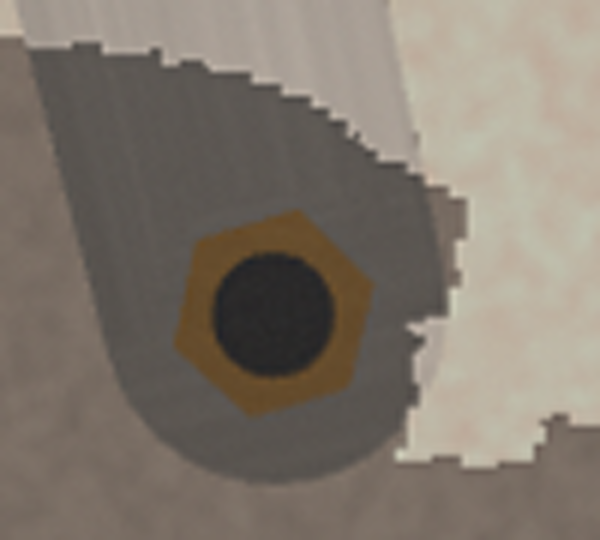

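View pics/w1.png

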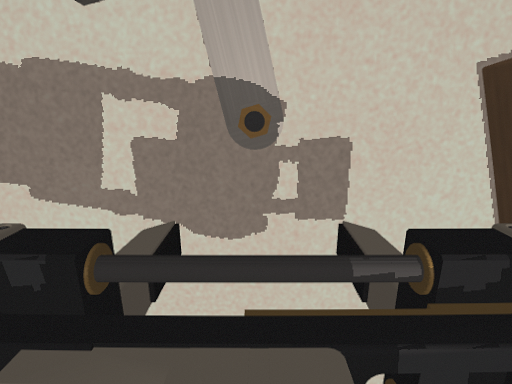

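The nut shows as a brass hexagon at wrist px (254,121). The arm was still settling, so I'll take it again at rest and extract the corners.

```bash
python3 - <<'E'
from h import *
c=bot.calibration("wrist");im=bot.capture("wrist");c2=bot.calibration("wrist")
print(np.abs(c['cam_to_world']-c2['cam_to_world']).max())
hsv=cv2.cvtColor(im,cv2.COLOR_RGB2HSV)
u,v=map(int,proj(c,(574.5,-9.5,15)))
m=((hsv[...,0]>8)&(hsv[...,0]<28)&(hsv[...,1]>120)).astype(np.uint8)
m2=np.zeros_like(m);m2[v-30:v+30,u-30:u+30]=m[v-30:v+30,u-30:u+30]
cs,_=cv2.findContours(m2,0,cv2.CHAIN_APPROX_NONE);k=max(cs,key=cv2.contourArea);k=cv2.convexHull(k)
P=np.array([onplane(c,p[0][0],p[0][1],15)[:2] for p in k])
# contour onto plane -> area centroid & hex phase via dense polygon
pl=[]
for a,b in zip(P,np.roll(P,-1,0)):
    for t in np.arange(0,1,.02): pl.append(a+(b-a)*t)
pl=np.array(pl)
M=cv2.moments((P*100).astype(np.int32).astype(np.float32).reshape(-1,1,2));ctr=np.array([M['m10'],M['m01']])/M['m00']/100
d=pl-ctr;th=np.arctan2(d[:,1],d[:,0]);r=np.hypot(*d.T)
o=np.argsort(th);th=th[o];r=r[o];g=np.linspace(-np.pi,np.pi,720,endpoint=False);rr=np.interp(g,th,r,period=2*np.pi)
ph=np.angle(np.sum(rr*np.exp(-6j*g)))/6  # corner angle offset: cos6(t-t0)-> t0=-ph
print("ctr",ctr,"corner deg",np.degrees(-ph)%60,"flat",(np.degrees(-ph)+30)%60,"mean r",rr.mean(),rr.min(),rr.max())
for e in cv2.approxPolyDP(k,2,True)[:,0]:
    q=onplane(c,*e,15)[:2]-ctr;print(e,q.round(1),round(np.degrees(np.arctan2(q[1],q[0]))%60,1))
# worm/wrench prediction
E
```

```text
2.490527388639549
ctr [573.72778413  -9.10284776] corner deg 10.229700420070982 flat 40.229700420070984 mean r 12.249035972295953 11.560175916908118 13.453498066506798
[275 114] [13.3  2. ] 8.6
[271 130] [ 9.  -9.5] 13.4
[254 136] [ -4.6 -12.5] 10.0
[242 125] [-12.7  -3.2] 14.0
[246 106] [-7.9 10.4] 7.0
[262 101] [ 4.6 12.6] 10.1
```

```bash
python3 - <<'E'
from h import *
o=bot.get_obs();print(o['time'],o['tool_pos'],o['tcp_rot'],o['dq'],o['contact_force'])
E
python3 -m inch '[-0.4,-4.5,0.5,0,0,-2,1, -0.8,-9,1,0,0,-4,1, -1.2,-13.5,1.5,0,0,-6,1, -1.6,-18,1.5,0,0,-8,1, -2.0,-22,1.5,0,0,-9,1]'
python3 - <<'E'
from h import *
o=bot.get_obs();print(o['time'],o['tool_pos'],o['tcp_rot'],o['dq'],o['contact_force'])
E
```

```text
1.75 [564.61463047 -71.2417112   57.22229617] [-3.12930609e+00 -1.33611734e-03  1.45188847e+00] [ 0.04720151 -0.11093244 -0.00751057  0.01769062  0.08836691  0.0288472 ] [-0.60999164  0.72828716 -0.13582481]
time: 2.25
tool_pos: [544.6, -292.9, 73.7]
tcp_rot: [-3.131, -0.001, 1.294]
contact_force: [0.7, -0.9, 0.3]
grip_width: 91.9
2.25 [ 544.5664324  -292.90114561   73.65972719] [-3.13092897e+00 -8.52307176e-04  1.29357279e+00] [-5.74956096e-01  2.39622298e-01 -4.51694631e-01  3.69166523e-04
  2.15874739e-01 -4.09672539e-01] [ 0.65166908 -0.92465882  0.27065984]
```

```bash
python3 -m inch '[-0.4,-4.2,0,0,0,0,1, -0.8,-8,0,0,0,0,1, -0.95,-9.3,0,0,0,0,1, -0.95,-9.6,0,0,0,0,1, -0.95,-9.6,0,0,0,0,1]'
python3 - <<'E'
from h import *
c=bot.calibration("wrist");im=bot.capture("wrist");c2=bot.calibration("wrist")
print(np.abs(c['cam_to_world']-c2['cam_to_world']).max())
np.save("w2c.npy",c,allow_pickle=True)
cv2.imwrite("pics/w2.png",im[:,:,::-1]); crop(im,140,0,240,230,3,"pics/w2c.png")
print(proj(c,(546.4,-310,15)),proj(c,(543.8,-343.6,17.5)))
E
```

```text
time: 2.75
tool_pos: [535.3, -387.7, 74.0]
tcp_rot: [-3.131, -0.002, 1.294]
contact_force: [-0.1, -1.1, -1.2]
grip_width: 91.6
0.589654643541337
(np.float64(245.70176609325443), np.float64(101.78826151759384)) (np.float64(253.93533173804488), np.float64(142.82013599313524))
```

View pics/w2.png

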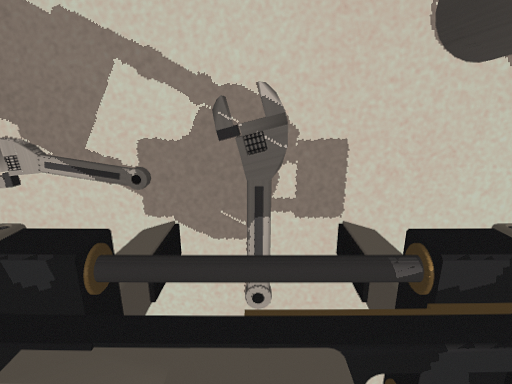

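View pics/w2c.png

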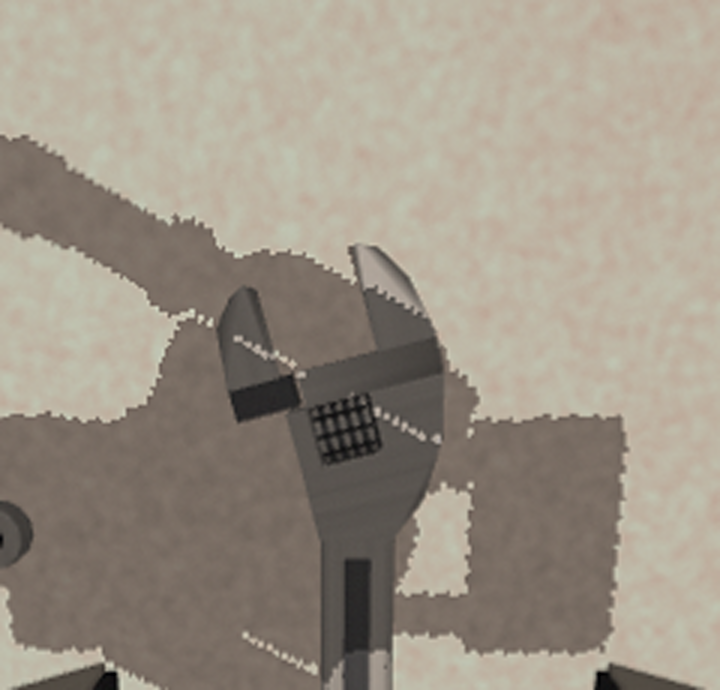

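The worm is at wrist px (255,143) and the tail hole at (258,297). The fixed jaw face runs from (257,83) to (266,116). This is the larger wrench; the smaller one is off to the left at (10,160).

```bash
python3 - <<'E'
from h import *
np.set_printoptions(precision=1,suppress=True)
c=np.load("w2c.npy",allow_pickle=True).item()
w=onplane(c,255.1,142.8,17.5)[:2];h=onplane(c,258,297.5,15)[:2]
d=w-h;ang=np.degrees(np.arctan2(d[1],d[0])+np.arctan2(35.6,146.2));print(w,h,np.linalg.norm(d),ang)
def R(a): a=np.radians(a);return np.array([[np.cos(a),-np.sin(a)],[np.sin(a),np.cos(a)]])
m=w-R(ang)@[-33.5,2];print("mouth",m,"handle",m+R(ang)@[-79,10], m+R(ang)@[-170,35])
for p in [(257.2,82.6),(265.6,116.5),(224.3,96.7),(226.3,112),(230.5,123)]:
    q=onplane(c,*p,15)[:2];print(p,q,R(ang).T@(q-m))
e1=onplane(c,257.2,82.6,15)[:2];e2=onplane(c,265.6,116.5,15)[:2];print(np.degrees(np.arctan2(*(e1-e2)[::-1])))
E
```

```text
[ 544.7 -343.8] [ 505.7 -490.4] 151.69400782831005 88.75160947764964
mouth [ 547.5 -310.4] handle [ 535.8 -389.2] [ 508.8 -479.6]
(257.2, 82.6) [ 559.5 -298.3] [ 12.3 -11.7]
(265.6, 116.5) [ 558.9 -325.7] [-15.  -11.8]
(224.3, 96.7) [ 530.8 -301.4] [ 8.6 16.9]
(226.3, 112) [ 528.7 -313.4] [-3.4 18.7]
(230.5, 123) [ 529.4 -322.8] [-12.8  17.8]
88.81012003274896
```

```bash
python3 -m inch '[0.05,-0.1,-3,0,0,0,0,0.05,-0.1,-5,0,0,0,0,0.05,-0.1,-6.2,0,0,0,0,0.05,-0.1,-6.8,0,0,0,0,0.05,-0.1,-7,0,0,0,0]'
python3 - <<'E'
from h import *
o=bot.get_obs();print(o['tool_pos'],o['tcp_rot'],o['contact_force'],o['grip_width'])
E
```

```text
time: 3.3
tool_pos: [536.3, -387.3, 3.9]
tcp_rot: [-3.13, -0.002, 1.296]
contact_force: [0.4, 0.1, -0.1]
grip_width: 56.4
[ 536.34422557 -387.34328633    3.86244951] [-3.13038987e+00 -1.79720135e-03  1.29584782e+00] [ 0.35265653  0.08705354 -0.13254056] 56.36900623753156
```

```bash
python3 -m inch '[-0.05,-0.3,0,0,0,-0.5,0,-0.05,-0.3,0,0,0,-0.5,-1,-0.05,-0.3,0,0,0,-0.5,-1,-0.05,-0.3,0,0,0,-0.5,-1,-0.05,-0.3,0,0,0,-0.5,-1]'
python3 -m inch '[0,0,0,0,0,0,-1,0,0,0.3,0,0,0,-1,0,0,1,0,0,0,-1,0,0,2,0,0,0,-1,0,0,3,0,0,0,-1]'
```

```text
time: 3.8
tool_pos: [535.9, -390.5, 4.2]
tcp_rot: [-3.131, -0.002, 1.287]
contact_force: [0.1, 0.1, 1.2]
grip_width: 18.9
time: 4.3
tool_pos: [536.1, -390.7, 35.3]
tcp_rot: [-3.131, -0.001, 1.287]
contact_force: [0.7, -0.4, -1.0]
grip_width: 0.3
```

```bash
python3 - <<'E'
from h import *
c=bot.calibration("wrist");im=bot.capture("wrist")
o=bot.get_obs();print(o['tool_pos'],o['contact_force'],o['grip_width'])
np.save("w3c.npy",c,allow_pickle=True)
cv2.imwrite("pics/w3.png",im[:,:,::-1])
s=bot.capture("side");crop(s,180,250,200,134,4,"pics/s3.png")
E
```

```text
[ 537.01226948 -391.4490558    37.47074286] [0.97421225 0.4333978  1.59396078] 0.3827157225920277
```

View pics/w3.png

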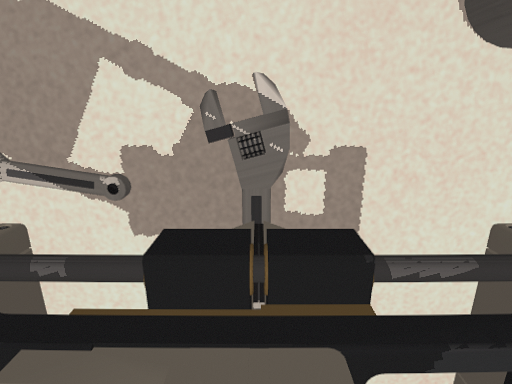

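View pics/s3.png

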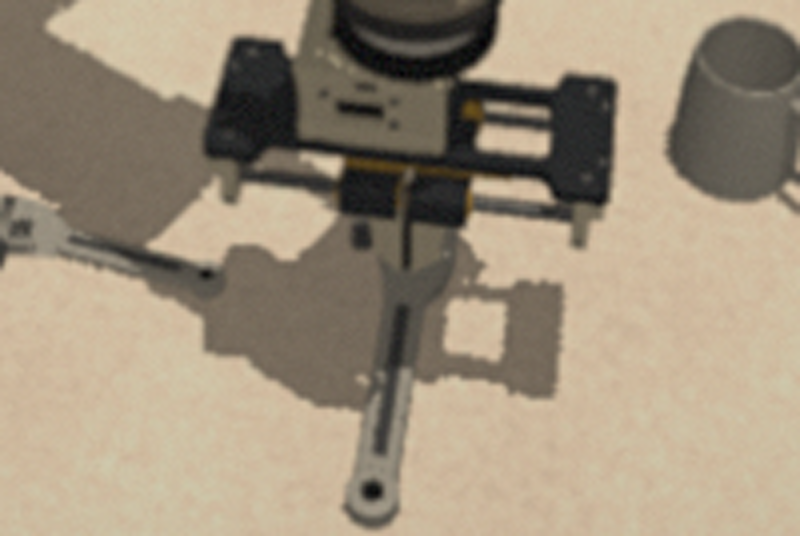

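```bash
python3 - <<'E'
from h import *
np.set_printoptions(precision=1,suppress=True)
c=np.load("w3c.npy",allow_pickle=True).item()
im=cv2.imread("pics/w3.png")[:,:,::-1]; crop(im,180,50,140,180,4,"pics/w3c.png")
print([proj(c,p) for p in [(544.7,-343.8,17.5),(559.5,-298.3,15),(558.9,-325.7,15)]])
E
```

```text
[(np.float64(251.15820569257724), np.float64(145.1225378252296)), (np.float64(253.05651720572823), np.float64(73.58304923503538)), (np.float64(263.37424901396423), np.float64(113.99808237229898))]
```

View pics/w3c.png

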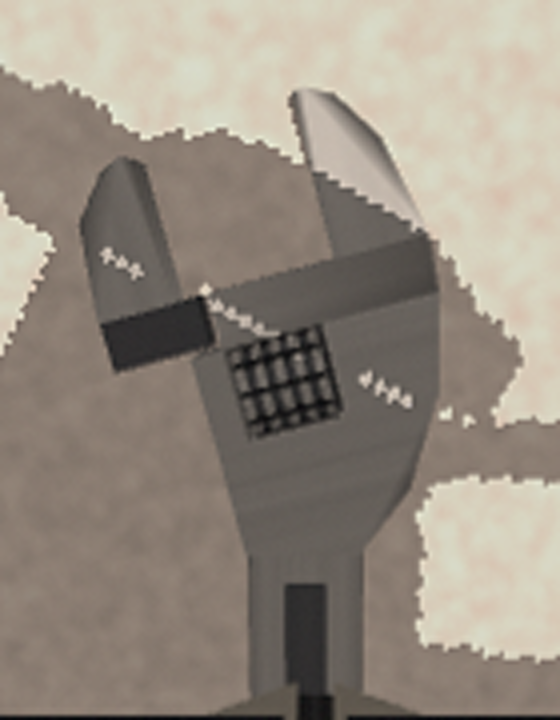

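```bash
python3 -m inch '[-0.05,0.1,0,0,0,0,0,-0.05,0.1,0,0,0,0,0,-0.05,0.1,0,0,0,0,0,-0.05,0.1,0,0,0,0,0,-0.05,0.1,-1,0,0,0,0]'
python3 - <<'E'
from h import *
o=bot.get_obs();print(o['tool_pos'],o['contact_force'],o['grip_width'])
E
```

```text
time: 4.9
tool_pos: [537.2, -391.1, 27.5]
tcp_rot: [-3.137, 0.001, 1.287]
contact_force: [0.4, 0.1, 0.3]
grip_width: 35.7
[ 537.21564208 -391.10849793   27.49865923] [0.43718072 0.06250589 0.25646494] 35.74370604104714
```

```bash
python3 -m inch '[-0.1,0.1,-1.3,0,0,0,0,-0.1,0.1,-2.0,0,0,0,0,-0.1,0.1,-2.4,0,0,0,0,-0.1,0.1,-2.6,0,0,0,0,-0.1,0.1,-2.65,0,0,0,0]'; python3 -m inch '[0,0,0,0,0,0,-0.2,0,0,0,0,0,0,-0.4,0,0,0,0,0,0,-1,0,0,0,0,0,0,-1,0,0,0,0,0,0,-1]'
```

```text
time: 5.4
tool_pos: [536.2, -390.1, 0.7]
tcp_rot: [-3.137, 0.001, 1.287]
contact_force: [0.7, 0.3, 0.2]
grip_width: 45.7
time: 5.9
tool_pos: [536.2, -390.2, 0.8]
tcp_rot: [-3.137, 0.001, 1.287]
contact_force: [-0.2, -0.3, -0.0]
grip_width: 10.6
```

```bash
python3 -m inch '[0,0,0,0,0,0,-1,0,0,0,0,0,0,-1,0,0,0,0,0,0,-1,0,0,0,0,0,0,-1,0,0,0,0,0,0,-1]'; python3 - <<'E'
from h import *
c=bot.calibration("wrist");im=bot.capture("wrist")
cv2.imwrite("pics/w4.png",im[:,:,::-1])
s=bot.capture("side");crop(s,210,270,130,100,6,"pics/s4.png")
o=bot.get_obs();print(o['tool_pos'],o['contact_force'],o['grip_width'])
E
```

```text
time: 6.4
tool_pos: [536.2, -390.2, 0.8]
tcp_rot: [-3.137, 0.001, 1.287]
contact_force: [0.4, 0.8, 1.2]
grip_width: 0.7
[ 536.26404404 -390.15540027    0.87658203] [ 0.44532702  0.76006556 -0.06967498] 0.5048348575657942
```

View pics/w4.png

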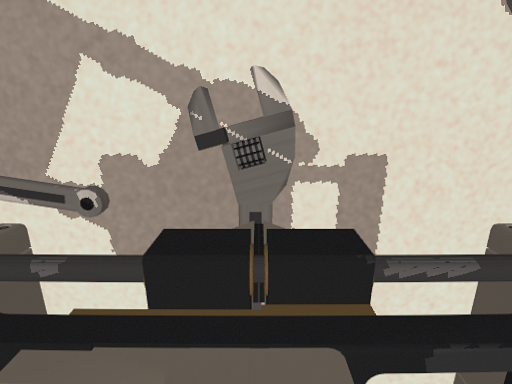

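View pics/s4.png

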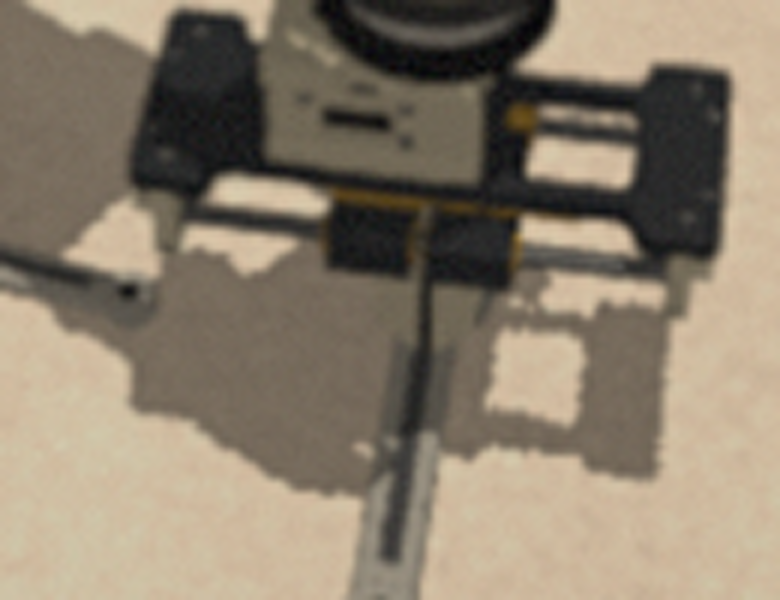

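```bash
python3 - <<'E'
from h import *
S=bot.calibration("side");c=bot.calibration("wrist")
for z in (1,10,20,30,50): print(z,[round(x,1) for x in proj(S,(536.2,-390.2,z))],[round((proj(S,(536.2,-390.2,z))[i]-o)*6) for i,o in((0,210),(1,270))],[round(float(x)) for x in proj(c,(536.2,-390.2,z))])
print(c['cam_to_world'][:3,3])
E
```

```text
1 [np.float64(281.6), np.float64(332.2)] [430, 373] [258, 217]
10 [np.float64(281.7), np.float64(329.7)] [430, 358] [258, 222]
20 [np.float64(281.7), np.float64(326.9)] [430, 341] [257, 228]
30 [np.float64(281.8), np.float64(324.0)] [431, 324] [257, 234]
50 [np.float64(281.9), np.float64(318.2)] [431, 289] [257, 250]
[ 557.84011027 -320.69277226  192.43375975]
```

```bash
python3 - <<'E'
from h import *
c=bot.calibration("wrist")
im=cv2.imread("pics/w4.png")[:,:,::-1]; crop(im,200,180,120,80,6,"pics/w4c.png")
im=cv2.imread("pics/w2.png")[:,:,::-1]; crop(im,110,190,130,120,5,"pics/w2f.png")
t=np.array([np.cos(1.287),np.sin(1.287),0])
for z in (0,5,10,15,20,25,30,40):
  print(z,[[round(float(x)) for x in proj(c,np.array([536.2,-390.2,.9+z])+a*t)] for a in(-9.5,0,9.5)])
E
```

```text
0 [[258, 230], [258, 217], [258, 204]]
5 [[258, 233], [258, 220], [258, 206]]
10 [[258, 236], [258, 222], [258, 209]]
15 [[257, 239], [257, 225], [257, 211]]
20 [[257, 242], [257, 228], [257, 214]]
25 [[257, 246], [257, 232], [257, 217]]
30 [[257, 249], [257, 235], [257, 220]]
40 [[257, 257], [257, 242], [257, 227]]
```

View pics/w4c.png

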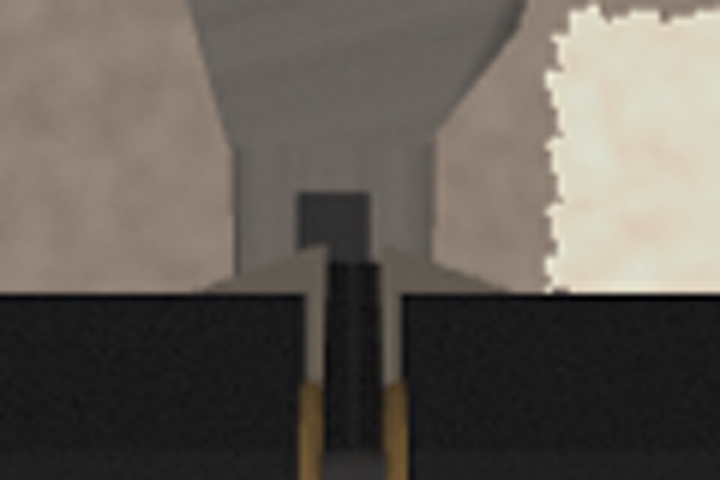

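View pics/w2f.png

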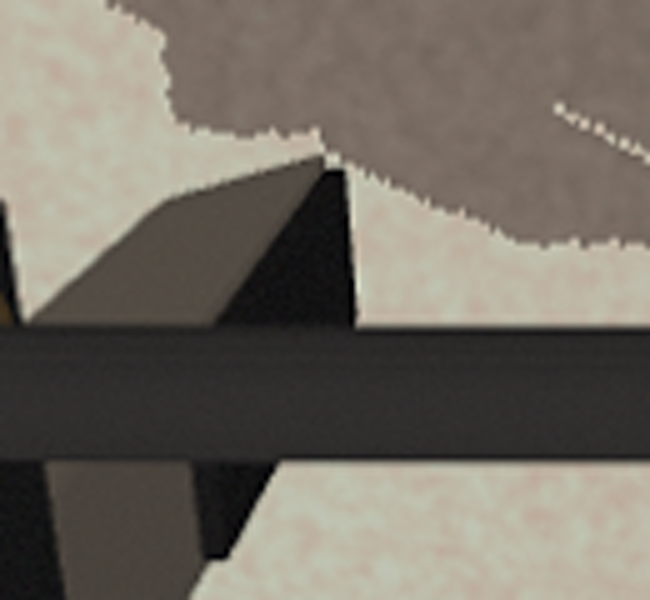

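The closed fingertips show at wrist px (256,221), side (281,327). With the pads 92 mm apart at ±79 px, that puts the real tips about 30 mm above the reported TCP. That explains the empty grips. I'll open and go down in small steps while watching the force.

```bash
python3 -m inch '[0,0,0.5,0,0,0,-0.3,0,0,0.5,0,0,0,0,0,0,0,0,0,0,0,0,0,-0.3,0,0,0,0,0,0,-0.5,0,0,0,0]'; python3 -m inch '[0,0,-0.3,0,0,0,0,0,0,-0.6,0,0,0,0,0,0,-0.8,0,0,0,0,0,0,-0.9,0,0,0,0,0,0,-0.9,0,0,0,0]'
python3 - <<'E'
from h import *
c=bot.calibration("wrist");im=bot.capture("wrist")
cv2.imwrite("pics/w5.png",im[:,:,::-1])
s=bot.capture("side");crop(s,210,270,130,100,6,"pics/s5.png")
o=bot.get_obs();print(o['tool_pos'],o['contact_force'],o['grip_width'])
E
```

```text
time: 7.0
tool_pos: [535.9, -389.9, -4.9]
tcp_rot: [-3.136, 0.001, 1.287]
contact_force: [0.6, -0.5, -0.1]
grip_width: 35.8
time: 7.5
tool_pos: [535.9, -389.8, -14.0]
tcp_rot: [-3.136, 0.001, 1.287]
contact_force: [-0.7, -0.6, 0.1]
grip_width: 45.8
[ 536.02055783 -389.92137327  -13.79326576] [-0.20970682  0.80141349 -0.31419528] 45.99511512002005
```

View pics/w5.png

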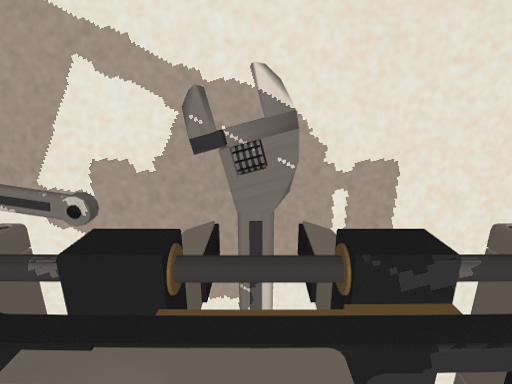

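View pics/s5.png

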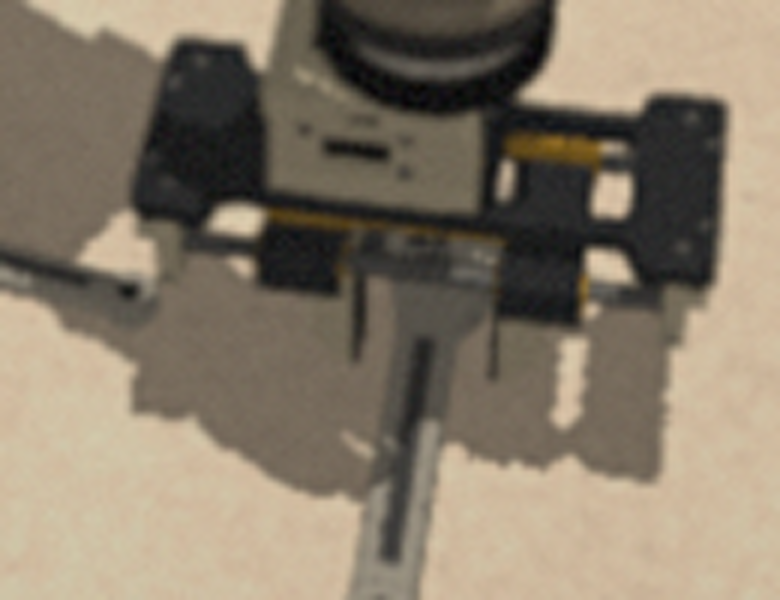

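```bash
python3 -m inch '[0,0,-0.4,0,0,0,0,0,0,-0.7,0,0,0,0,0,0,-0.9,0,0,0,0,0,0,-1.1,0,0,0,0,0,0,-1.2,0,0,0,0]'; python3 -m inch '[0,0,-0.05,0,0,0,0,0,0,-0.1,0,0,0,0,0,0,-0.15,0,0,0,0,0,0,-0.2,0,0,0,0,0,0,-0.2,0,0,0,0]'
python3 - <<'E'
from h import *
c=bot.calibration("wrist");im=bot.capture("wrist")
cv2.imwrite("pics/w6.png",im[:,:,::-1])
o=bot.get_obs();print(o['tool_pos'],o['contact_force'],o['grip_width'])
E
```

```text
time: 8.1
tool_pos: [535.9, -389.9, -26.1]
tcp_rot: [-3.136, 0.001, 1.287]
contact_force: [0.3, -0.4, 0.0]
grip_width: 45.9
time: 8.6
tool_pos: [535.9, -389.9, -28.1]
tcp_rot: [-3.136, 0.001, 1.287]
contact_force: [-0.4, 0.4, -1.2]
grip_width: 45.9
[ 535.93183862 -389.85209939  -28.08704025] [ 0.48693328 -0.08033362 -0.12779133] 45.728696129716205
```

View pics/w6.png

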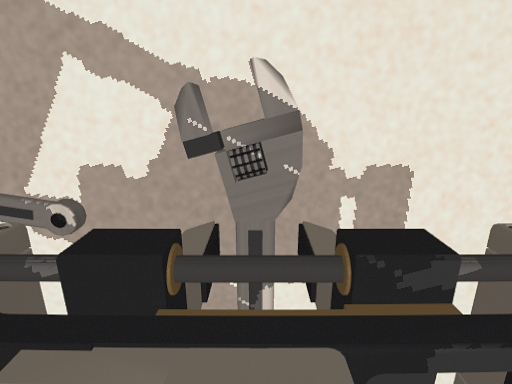

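```bash
python3 -m inch '[0,0,0,0,0,0,-0.4,0,0,0,0,0,0,-1,0,0,0,0,0,0,-1,0,0,0,0,0,0,-1,0,0,0,0,0,0,-1]'; python3 -m inch '[0,0,0,0,0,0,-1,0,0,0.2,0,0,0,-1,0,0,0.7,0,0,0,-1,0,0,1.3,0,0,0,-1,0,0,1.6,0,0,0,-1]'
```

```text
time: 9.15
tool_pos: [535.6, -389.7, -28.1]
tcp_rot: [-3.135, 0.001, 1.287]
contact_force: [-1.4, 0.2, 1.5]
grip_width: 21.4
time: 9.65
tool_pos: [535.9, -389.9, -11.4]
tcp_rot: [-3.136, 0.001, 1.287]
contact_force: [-0.3, 0.9, -3.7]
grip_width: 21.7
```

```bash
python3 -m inch '[0.6,3,0.9,0,0,4,-1,1.6,7,1.8,0,0,10,-1,2.8,11.5,1.8,0,0,17,-1,4.0,16,1.8,0,0,24,-1,5.2,20.5,1.8,0,0,31,-1]'; python3 -m inch '[1.0,3.6,0,0,0,4,-1,2,6.6,0,0,0,7,-1,2.6,8.8,0,0,0,8.8,-1,2.9,9.7,0,0,0,9.3,-1,3,10,0,0,0,9.4,-1]'
```

```text
time: 10.15
tool_pos: [588.4, -183.4, 7.2]
tcp_rot: [-3.137, 0.002, 1.833]
contact_force: [-0.4, 0.0, -4.4]
grip_width: 21.9
time: 10.65
tool_pos: [618.7, -82.6, 7.5]
tcp_rot: [-3.137, 0.002, 1.998]
contact_force: [0.0, 0.2, -4.6]
grip_width: 21.3
```

```bash
python3 -m inch '[0.15,0.3,0,0,0,0.7,-1,0.26,0.6,0,0,0,0.7,-1,0.26,0.6,0,0,0,0.7,-1,0.26,0.6,0,0,0,0.7,-1,0.26,0.6,0,0,0,0.7,-1]'
python3 - <<'E'
from h import *
c=bot.calibration("wrist");im=bot.capture("wrist")
np.save("w7c.npy",c,allow_pickle=True)
cv2.imwrite("pics/w7.png",im[:,:,::-1]);crop(im,180,40,150,180,4,"pics/w7c.png")
o=bot.get_obs();print(o['tool_pos'],o['contact_force'],o['grip_width'])
E
```

```text
time: 11.15
tool_pos: [621.1, -77.2, 7.4]
tcp_rot: [-3.137, 0.002, 2.009]
contact_force: [-0.3, -0.7, -4.7]
grip_width: 21.4
[621.14234213 -77.10052237   7.41953415] [-1.09396018 -0.62654246 -4.11609962] 22.093490612431133
```

View pics/w7c.png

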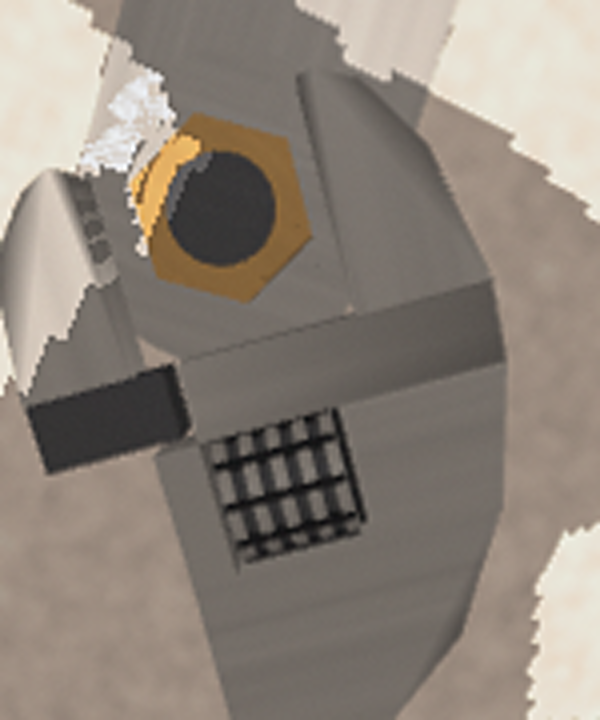

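```bash
cat > fit.py <<'E'
from h import *
def R(a): a=np.radians(a);return np.array([[np.cos(a),-np.sin(a)],[np.sin(a),np.cos(a)]])
def nutfit(c,pts):
    Q=np.array([onplane(c,*p,15)[:2] for p in pts]);
    ctr=((Q[0]+Q[3])/2+(Q[1]+Q[4])/2)/2 if len(Q)>=5 else Q.mean(0)
    # least squares: regular hexagon, index order, unknown centre + vector (linear)
    A=[];b=[]
    for i,q in enumerate(Q):
        a=-np.pi/3*i
        A+= [[1,0,np.cos(a),-np.sin(a)],[0,1,np.sin(a),np.cos(a)]];b+=list(q)
    s,res,_,_=np.linalg.lstsq(np.array(A),np.array(b),rcond=None)
    return s[:2],np.hypot(s[2],s[3]),np.degrees(np.arctan2(s[3],s[2])),res
E
python3 - <<'E'
from fit import *
np.set_printoptions(precision=1,suppress=True)
c=np.load("w7c.npy",allow_pickle=True).item()
g=lambda x,y:((x+.5)/4-.5+180,(y+.5)/4-.5+40)
pts=[g(195,112),g(290,138),g(312,238),g(250,303),g(155,270)]
print(nutfit(c,pts))
zt=50.5
w=onplane(c,*g(287,485),zt+2.5)[:2];f1=onplane(c,*g(298,75),zt)[:2];f2=onplane(c,*g(352,308),zt)[:2]
d=f1-f2;print("worm",w,"f",f1,f2,np.linalg.norm(d),"ang",np.degrees(np.arctan2(d[1],d[0])))
for ang in (130.2,np.degrees(np.arctan2(d[1],d[0]))):
  print("mouth",w-R(ang)@[-33.5,2],f1-R(ang)@[13,-12],f2-R(ang)@[-15,-12])
E
```

```text
(array([573.8,  -8.8]), np.float64(13.94221940133269), np.float64(128.82999512935046), array([1.4]))
worm [598.1 -36. ] f [579.1   8. ] [596.2 -13.1] 27.220297713876434 ang 128.99547341408493
mouth [578.   -9.1] [578.3  -9.7] [577.4  -9.4]
mouth [578.6  -8.7] [577.9  -9.6] [577.5  -9. ]
```

```bash
python3 -m inch '[0,0,-0.8,0,0,0,-1,0,0,-1.5,0,0,0,-1,0,0,-2.1,0,0,0,-1,0,0,-2.5,0,0,0,-1,0,0,-2.7,0,0,0,-1]'; python3 -m inch '[0,0,-0.2,0,0,0,-1,0,0,-0.35,0,0,0,-1,0,0,-0.45,0,0,0,-1,0,0,-0.5,0,0,0,-1,0,0,-0.5,0,0,0,-1]'
python3 - <<'E'
from h import *
c=bot.calibration("wrist");im=bot.capture("wrist")
np.save("w8c.npy",c,allow_pickle=True)
cv2.imwrite("pics/w8.png",im[:,:,::-1]);crop(im,160,30,180,180,4,"pics/w8c.png")
o=bot.get_obs();print(o['tool_pos'],o['contact_force'],o['grip_width'])
E
```

```text
time: 11.7
tool_pos: [620.8, -77.0, -20.4]
tcp_rot: [-3.136, 0.001, 2.009]
contact_force: [0.5, 0.0, -4.4]
grip_width: 21.9
time: 12.2
tool_pos: [620.8, -77.0, -25.2]
tcp_rot: [-3.136, 0.001, 2.009]
contact_force: [-0.1, 0.3, -3.3]
grip_width: 21.8
[620.87441039 -76.97799265 -25.20679366] [-0.00382096 -0.50090407 -3.2723562 ] 21.3487828447475
```

View pics/w8c.png

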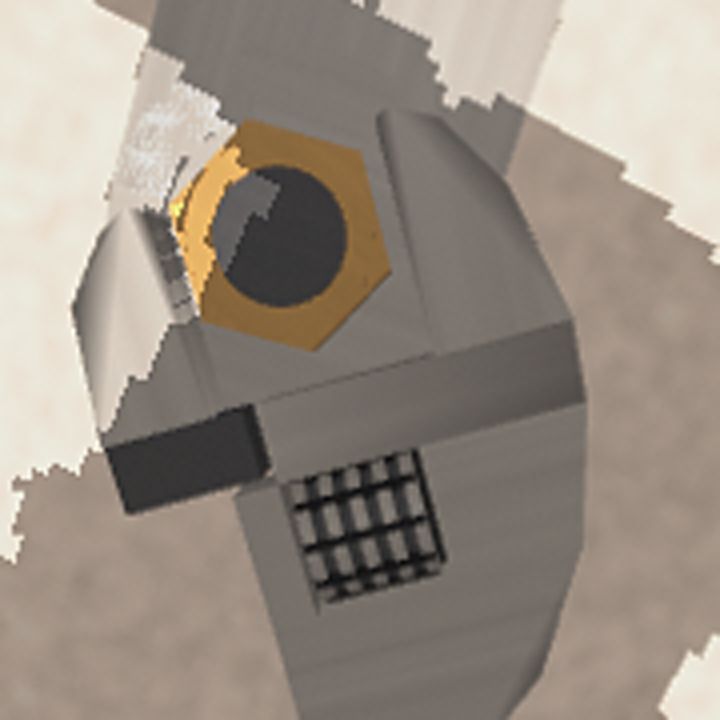

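```bash
python3 -m inch '[-0.1,0.12,-0.1,0,0,0,-1,-0.12,0.14,-0.2,0,0,0,-1,-0.12,0.14,-0.2,0,0,0,-0.6,-0.12,0.14,-0.2,0,0,0,-0.3,-0.12,0.14,-0.2,0,0,0,-0.3]'; python3 -m inch '[0,0,0.5,0,0,0,-0.3,0,0,2,0,0,0,-0.3,-0.9,1.5,4.5,0,0,5,-0.5,-2,3.6,5.5,0,0,12,-1,-2.0,3.7,5.5,0,0,14,-1]'
python3 - <<'E'
from h import *
c=bot.calibration("wrist");im=bot.capture("wrist")
np.save("w9c.npy",c,allow_pickle=True)
cv2.imwrite("pics/w9.png",im[:,:,::-1])
o=bot.get_obs();print(o['tool_pos'],o['contact_force'],o['grip_width'])
E
```

```text
time: 12.75
tool_pos: [619.9, -75.6, -27.1]
tcp_rot: [-3.137, 0.002, 2.009]
contact_force: [-0.3, 0.1, 0.4]
grip_width: 30.6
time: 13.25
tool_pos: [600.2, -36.7, 31.1]
tcp_rot: [-3.139, 0.004, 2.259]
contact_force: [-0.3, 0.3, -0.1]
grip_width: 12.7
[600.42061084 -37.44506652  30.41418226] [-0.11189807 -0.4374406  -0.88905191] 8.618118937570072
```

View pics/w9.png

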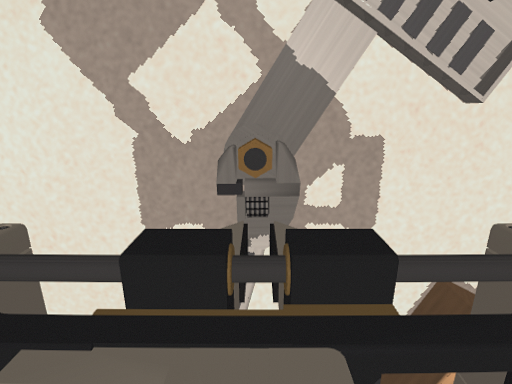

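```bash
python3 - <<'E'
from fit import *
c=np.load("w9c.npy",allow_pickle=True).item()
im=cv2.imread("pics/w9.png")[:,:,::-1];crop(im,200,120,120,110,6,"pics/w9c.png")
print(onplane(c,257.3,206,20.5),onplane(c,255.3,158.5,15))
E
```

```text
[596.75846474 -34.02557293  20.5       ] [574.20822529  -8.88233153  15.        ]
```

View pics/w9c.png

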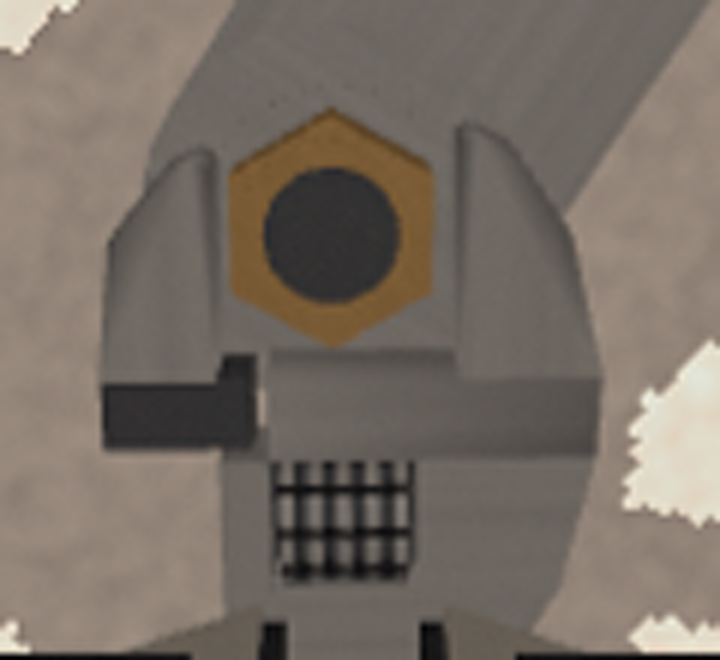

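```bash
python3 -m inch '[0.1,-0.2,-1,0,0,0,-1,0.1,-0.2,-2,0,0,0,-1,0.1,-0.2,-2.8,0,0,0,-1,0.1,-0.2,-3.3,0,0,0,-1,0.1,-0.2,-3.5,0,0,0,-1]'; python3 -m inch '[0,0,-0.1,0,0,0,-1,0,0,-0.2,0,0,0,-1,0,0,-0.3,0,0,0,-1,0,0,-0.35,0,0,0,-1,0,0,-0.35,0,0,0,-1]'
```

```text
time: 13.8
tool_pos: [600.8, -39.5, -6.0]
tcp_rot: [-3.137, 0.002, 2.258]
contact_force: [0.3, -0.6, -0.2]
grip_width: 0.9
time: 14.3
tool_pos: [600.9, -39.6, -9.3]
tcp_rot: [-3.137, 0.002, 2.258]
contact_force: [-0.4, -0.2, 0.9]
grip_width: 0.5
```

Press on in small steps until contact shows.

```bash
python3 -m inch '[0,0,-0.05,0,0,0,-1,0,0,-0.1,0,0,0,-1,0,0,-0.15,0,0,0,-1,0,0,-0.15,0,0,0,-1,0,0,-0.15,0,0,0,-1]'
```

```text
time: 14.8
tool_pos: [600.8, -39.5, -10.8]
tcp_rot: [-3.137, 0.002, 2.258]
contact_force: [-0.6, 0.5, -0.5]
grip_width: 0.5
```

```bash
python3 -m inch '[0,0,-0.05,0,0,0,-1,0,0,-0.1,0,0,0,-1,0,0,-0.12,0,0,0,-1,0,0,-0.12,0,0,0,-1,0,0,-0.12,0,0,0,-1]'
```

```text
time: 15.3
tool_pos: [601.0, -39.5, -11.9]
tcp_rot: [-3.138, 0.003, 2.258]
contact_force: [-0.6, 0.2, 2.4]
grip_width: 0.4
```

```bash
python3 - <<'E'
from h import *
c=bot.calibration("wrist");im=bot.capture("wrist")
cv2.imwrite("pics/w10.png",im[:,:,::-1]);crop(im,190,130,130,110,6,"pics/w10c.png")
o=bot.get_obs();print(o['tool_pos'],o['contact_force'],o['grip_width'])
E
```

```text
[600.95947389 -39.56314682 -11.89261552] [-0.36395553  0.75610472  2.65670393] 0.3489362577704608
```

View pics/w10c.png

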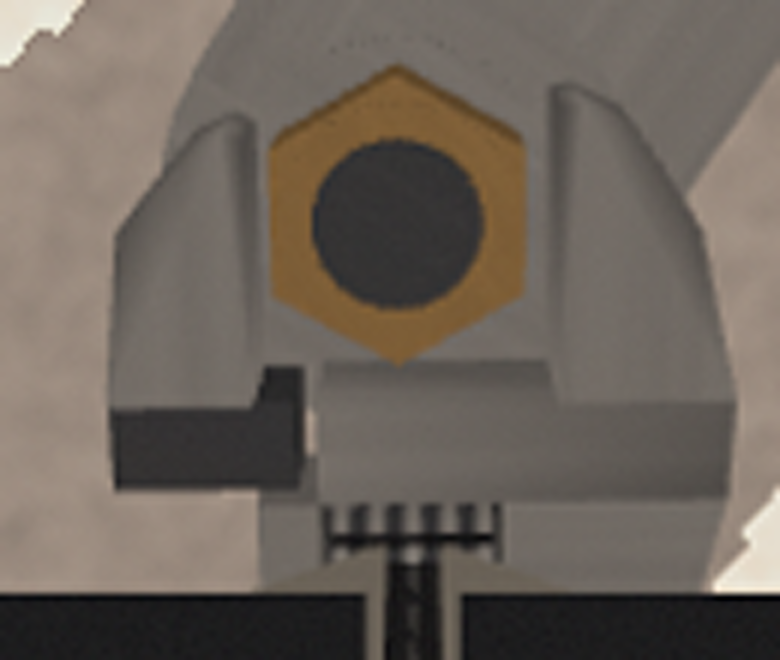

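```bash
python3 -m inch '[0,0,-0.05,0,0,0,-1,0,0,-0.1,0,0,0,-1,0,0,-0.1,0,0,0,-1,-0.1,0.12,-0.1,0,0,0,-1,-0.2,0.25,-0.1,0,0,0,-1]'
```

```text
time: 15.85
tool_pos: [600.2, -37.9, -12.0]
tcp_rot: [-3.139, 0.005, 2.258]
contact_force: [1.6, -2.7, 4.8]
grip_width: 0.5
```

```bash
python3 -m inch '[0,0,-0.2,0,0,0,-1,-0.15,0.18,-0.2,0,0,0,-1,-0.35,0.42,-0.2,0,0,0,-1,-0.6,0.72,-0.2,0,0,0,-1,-0.85,1.03,-0.2,0,0,0,-1]'
```

```text
time: 16.35
tool_pos: [593.9, -28.8, -12.2]
tcp_rot: [3.141, 0.01, 2.258]
contact_force: [0.4, -4.3, 9.5]
grip_width: 0.3
```

```bash
python3 -m inch '[0,0,0.6,0,0,0,-1,0.5,-0.6,0.8,0,0,0,-1,0.98,-1.2,0.7,0,0,0,-1,0.98,-1.2,0.3,0,0,0,-1,0.98,-1.2,0.0,0,0,0,-1]'
python3 - <<'E'
from h import *
c=bot.calibration("wrist");im=bot.capture("wrist")
cv2.imwrite("pics/w11.png",im[:,:,::-1]);crop(im,190,130,130,110,6,"pics/w11c.png")
o=bot.get_obs();print(o['tool_pos'],o['contact_force'],o['grip_width'])
E
```

```text
time: 16.85
tool_pos: [603.8, -41.2, -12.9]
tcp_rot: [-3.142, 0.01, 2.258]
contact_force: [1.1, -2.3, 13.1]
grip_width: 0.3
[604.02906262 -41.34978372 -12.69583766] [ 0.37386097 -2.18867288  6.08656152] 0.32318584635138714
```

View pics/w11c.png

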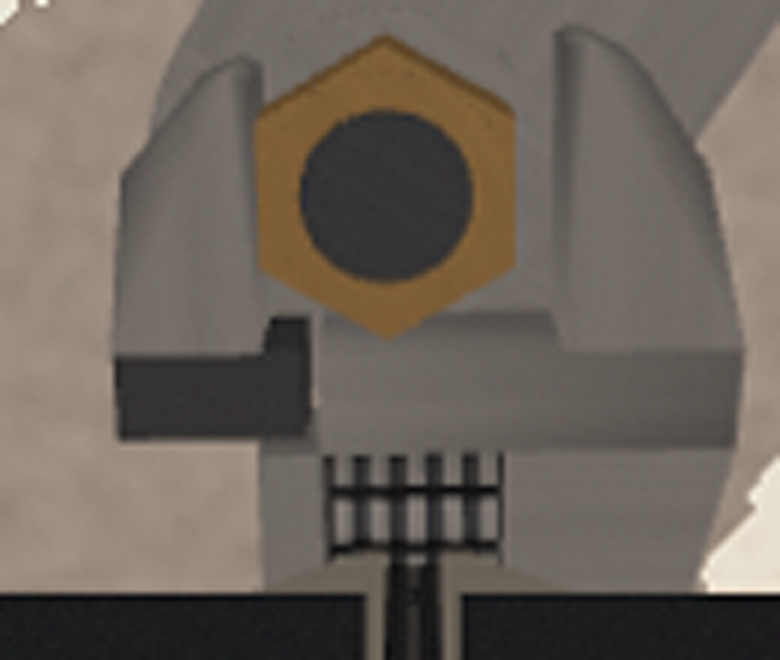

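```bash
python3 -m inch '[-0.3,0.37,-0.05,0,0,0,-1,-0.55,0.67,-0.12,0,0,0,-1,-0.85,1.03,-0.15,0,0,0,-1,-1.15,1.4,-0.15,0,0,0,-1,-1.4,1.7,-0.15,0,0,0,-1]'
python3 -m inch '[0,0,0.6,0,0,0,-1,0.4,-0.5,0.8,0,0,0,-1,0.9,-1.1,0.7,0,0,0,-1,0.9,-1.1,0.3,0,0,0,-1,0.9,-1.1,0.1,0,0,0,-1]'
python3 - <<'E'
from h import *
o=bot.get_obs();print(o['tool_pos'],o['contact_force'],o['grip_width'])
E
```

```text
time: 17.4
tool_pos: [591.2, -26.3, -12.5]
tcp_rot: [3.141, 0.015, 2.258]
contact_force: [-2.2, -7.5, 13.0]
grip_width: 0.3
time: 17.9
tool_pos: [600.2, -37.6, -12.2]
tcp_rot: [3.141, 0.015, 2.258]
contact_force: [-1.5, -0.4, 13.3]
grip_width: 0.5
[600.15362679 -37.6021683  -12.22577614] [-1.49130397 -0.41194195 13.3497463 ] 0.47320855426427055
```

```bash
python3 -m inch '[-0.2,0.25,-0.05,0,0,0,-1,-0.45,0.55,-0.08,0,0,0,-1,-0.7,0.85,-0.08,0,0,0,-1,-0.95,1.16,-0.08,0,0,0,-1,-1.15,1.4,-0.08,0,0,0,-1]'
python3 -m inch '[0,0,0.6,0.3,0.3,0,-1,0.4,-0.5,0.8,0.7,0.6,0,-1,0.95,-1.16,0.7,0.7,0.6,0,-1,1.0,-1.2,0.35,0.7,0.6,0,-1,1.0,-1.2,0.15,0.7,0.6,0,-1]'
python3 - <<'E'
from h import *
c=bot.calibration("wrist");im=bot.capture("wrist")
cv2.imwrite("pics/w12.png",im[:,:,::-1]);crop(im,190,130,130,110,6,"pics/w12c.png")
o=bot.get_obs();print(o['tool_pos'],o['contact_force'],o['grip_width'])
E
```

```text
time: 18.4
tool_pos: [589.1, -25.0, -12.3]
tcp_rot: [-3.142, 0.017, 2.258]
contact_force: [-0.6, -5.1, 6.0]
grip_width: 0.7
time: 18.9
tool_pos: [598.9, -37.3, -11.8]
tcp_rot: [-3.141, 0.0, 2.257]
contact_force: [-0.8, 1.3, 1.1]
grip_width: 0.6
[598.78724758 -37.1655528  -11.81240208] [ 0.65942757 -1.77862494  1.28354481] 0.4961436059969638
```

View pics/w12c.png

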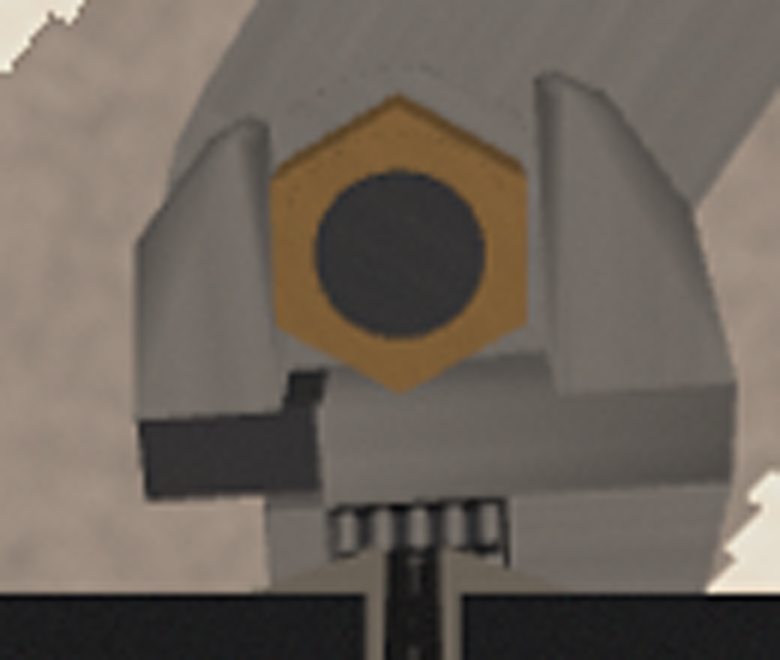

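```bash
python3 -m inch '[-0.05,0.06,-0.15,0,0,0,-1,-0.3,0.37,-0.22,0,0,0,-1,-0.55,0.67,-0.22,0,0,0,-1,-0.8,0.98,-0.22,0,0,0,-1,-1.1,1.34,-0.22,0,0,0,-1]'
python3 -m inch '[0,0,0.6,0.3,0.3,0,-1,0.4,-0.5,0.8,0.4,0.4,0,-1,0.95,-1.16,0.7,0.4,0.4,0,-1,1.0,-1.2,0.35,0.4,0.4,0,-1,1.0,-1.2,0.15,0.4,0.4,0,-1]'
python3 -m inch '[-0.05,0.06,-0.15,0,0,0,-1,-0.3,0.37,-0.2,0,0,0,-1,-0.55,0.67,-0.2,0,0,0,-1,-0.8,0.98,-0.2,0,0,0,-1,-1.1,1.34,-0.2,0,0,0,-1]'
python3 -m inch '[0,0,0.6,0.3,0.3,0,-1,0.4,-0.5,0.8,0.4,0.4,0,-1,0.95,-1.16,0.7,0.4,0.4,0,-1,1.0,-1.2,0.35,0.4,0.4,0,-1,1.0,-1.2,0.15,0.4,0.4,0,-1]'
python3 - <<'E'
from h import *
c=bot.calibration("wrist");im=bot.capture("wrist")
cv2.imwrite("pics/w13.png",im[:,:,::-1]);crop(im,190,130,130,110,6,"pics/w13c.png")
o=bot.get_obs();print(o['tool_pos'],o['contact_force'],o['grip_width'])
E
```

```text
time: 19.45
tool_pos: [588.7, -25.8, -12.3]
tcp_rot: [-3.141, 0.005, 2.258]
contact_force: [-3.0, -8.8, 9.5]
grip_width: 0.3
time: 19.95
tool_pos: [598.4, -38.0, -11.8]
tcp_rot: [-3.139, -0.006, 2.258]
contact_force: [0.8, -0.3, 0.0]
grip_width: 0.3
time: 20.45
tool_pos: [588.3, -27.1, -12.3]
tcp_rot: [-3.138, -0.002, 2.258]
contact_force: [-2.7, -10.0, 11.2]
grip_width: 0.4
time: 20.95
tool_pos: [598.1, -39.2, -11.9]
tcp_rot: [-3.137, -0.013, 2.257]
contact_force: [-0.0, -0.6, 0.3]
grip_width: 0.4
[597.96260294 -39.07599148 -11.88584897] [-0.03048869  0.11586828  0.37703943] 0.8871706009777146
```

View pics/w13c.png

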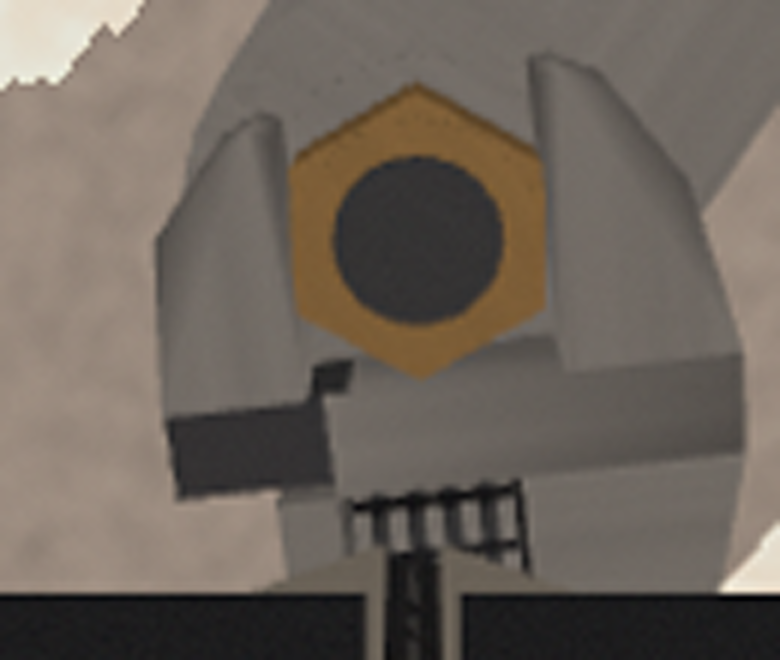

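The jaws are nearly closed, but the wrench sits about 6° skewed counter-clockwise on the nut (the jaw band slopes in the crop). I'll press on the worm and swing the head clockwise to square it, then close again.

```bash
python3 -m inch '[-0.05,0.06,-0.15,0,0,0,-1,-0.2,-0.06,-0.25,0,0,0,-1,-0.33,-0.16,-0.25,0,0,0,-1,-0.46,-0.26,-0.25,0,0,0,-1,-0.5,-0.28,-0.25,0,0,0,-1]'
python3 - <<'E'
from h import *
c=bot.calibration("wrist");im=bot.capture("wrist")
cv2.imwrite("pics/w14.png",im[:,:,::-1]);crop(im,190,130,130,110,6,"pics/w14c.png")
o=bot.get_obs();print(o['tool_pos'],o['tcp_rot'],o['contact_force'],o['grip_width'])
E
```

```text
time: 21.5
tool_pos: [596.5, -41.0, -12.2]
tcp_rot: [3.14, -0.008, 2.257]
contact_force: [6.1, 6.2, 8.6]
grip_width: 0.2
[596.51818567 -40.94930858 -12.23959169] [ 3.13989466 -0.00759099  2.25746153] [6.25086013 4.37149968 8.6631291 ] 0.4082630216409373
```

View pics/w14c.png

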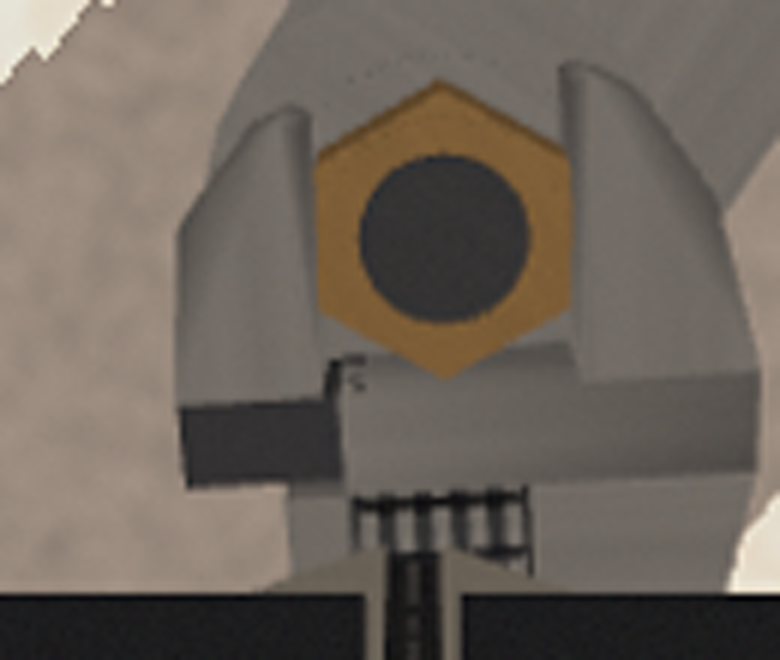

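```bash
python3 -m inch '[-0.2,-0.15,-0.15,0,0,0,-1,-0.3,-0.22,-0.15,0,0,0,-1,-0.5,0.1,-0.18,0,0,0,-1,-0.75,0.4,-0.18,0,0,0,-1,-1.0,0.7,-0.18,0,0,0,-1]'
python3 -m inch '[-0.15,0.18,-0.1,0,0,0,-1,-0.3,0.36,-0.1,0,0,0,-1,-0.3,0.36,0.6,0,0,0,-1,0.5,-0.6,0.8,0.3,0.3,0,-1,0.85,-0.7,0.7,0.3,0.3,0,-1]'
python3 - <<'E'
from h import *
c=bot.calibration("wrist");im=bot.capture("wrist")
cv2.imwrite("pics/w15.png",im[:,:,::-1]);crop(im,190,130,130,110,6,"pics/w15c.png")
o=bot.get_obs();print(o['tool_pos'],o['tcp_rot'],o['contact_force'],o['grip_width'])
E
```

```text
time: 22.05
tool_pos: [589.4, -34.6, -12.2]
tcp_rot: [3.136, -0.002, 2.258]
contact_force: [3.4, -2.7, 7.9]
grip_width: 0.2
time: 22.55
tool_pos: [598.4, -42.0, -4.9]
tcp_rot: [3.136, -0.009, 2.257]
contact_force: [0.7, 0.5, -1.0]
grip_width: 0.4
[598.35286756 -41.77106845  -5.43768352] [ 3.13638321 -0.00944783  2.25703874] [-0.20117424 -0.14631194  0.06574651] 0.6387867220389724
```

View pics/w15c.png

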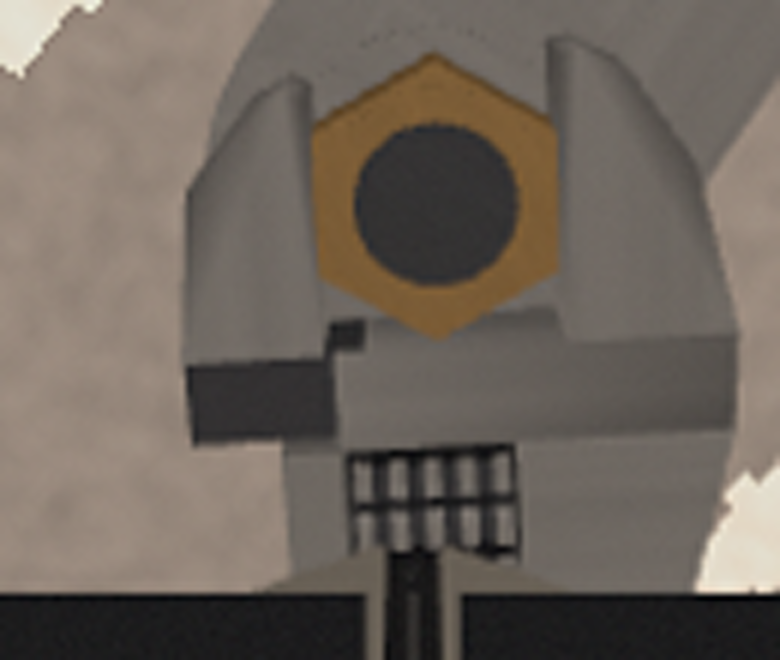

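```bash
python3 -m inch '[0.1,0.1,-0.4,0,0,0,-1,0.1,0.1,-0.75,0,0,0,-1,-0.1,-0.05,-0.87,0,0,0,-1,-0.25,-0.17,-0.87,0,0,0,-1,-0.3,-0.2,-0.87,0,0,0,-1]'
python3 -m inch '[-0.2,0.0,-0.2,0,0,0,-1,-0.45,0.3,-0.2,0,0,0,-1,-0.7,0.6,-0.2,0,0,0,-1,-0.95,0.9,-0.2,0,0,0,-1,-1.2,1.2,-0.2,0,0,0,-1]'
python3 -m inch '[0,0,0.6,0,0,0,-1,0.4,-0.5,0.8,0,0,0,-1,0.85,-0.9,0.8,0,0,0,-1,0.9,-1,0.8,0,0,0,-1,0.9,-1,0.8,0,0,0,-1]'
python3 - <<'E'
from h import *
c=bot.calibration("wrist");im=bot.capture("wrist")
np.save("w16c.npy",c,allow_pickle=True)
cv2.imwrite("pics/w16.png",im[:,:,::-1]);crop(im,190,130,130,110,6,"pics/w16c.png")
o=bot.get_obs();print(o['tool_pos'],o['tcp_rot'],o['contact_force'],o['grip_width'])
E
```

```text
time: 23.1
tool_pos: [598.4, -42.5, -12.3]
tcp_rot: [3.13, -0.006, 2.257]
contact_force: [6.9, 5.6, 9.5]
grip_width: 0.3
time: 23.6
tool_pos: [590.1, -32.0, -12.2]
tcp_rot: [3.125, 0.003, 2.257]
contact_force: [5.0, -7.7, 8.6]
grip_width: 0.3
time: 24.1
tool_pos: [598.8, -42.2, -4.8]
tcp_rot: [3.126, 0.002, 2.257]
contact_force: [-0.2, -0.6, -0.2]
grip_width: 0.4
[598.64022024 -42.03093659  -4.81622205] [3.12622751e+00 1.46288075e-03 2.25673855e+00] [ 0.16562953 -0.03334982 -0.6822833 ] 0.5164187404507907
```

View pics/w16c.png

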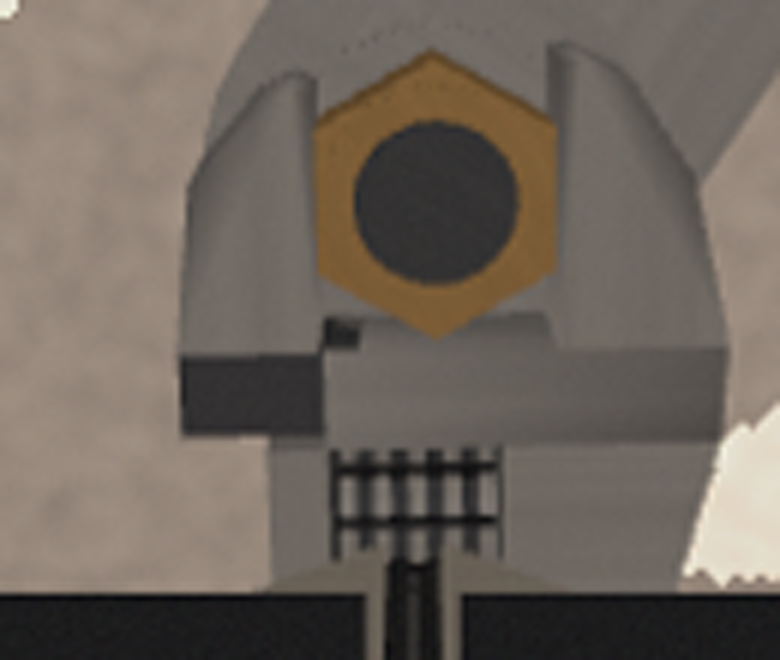

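```bash
python3 - <<'E'
from fit import *
np.set_printoptions(precision=1,suppress=True)
c=np.load("w16c.npy",allow_pickle=True).item()
g=lambda x,y:((x+.5)/6-.5+190,(y+.5)/6-.5+130)
a=onplane(c,*g(183,436),18)[:2];b=onplane(c,*g(718,440),18)[:2];d=a-b
ang=np.degrees(np.arctan2(d[1],d[0]))-90
f1=onplane(c,*g(548,48),18)[:2];f2=onplane(c,*g(558,345),18)[:2];d=f1-f2
print("ang",ang,"face",np.degrees(np.arctan2(d[1],d[0])))
print(nutfit(c,[g(433,50),g(556,125),g(556,270),g(436,338),g(318,272),g(314,128)]))
w=onplane(c,*g(417,505),20.5)[:2]
for A in (ang,):
    m=w-R(A)@[-33.5,2];m2=f1-R(A)@[13,-12];print("worm",w,"mouth",m,m2)
    for nm,p in(("tail",[-170,35]),("handle",[-79,10]),("hole",[-179.7,37.6])): print(nm,m+R(A)@p)
E
```

```text
ang -231.42369858954305 face 132.4640571302068
(array([573.8,  -8.9]), np.float64(13.991544025036928), np.float64(129.97870722473078), array([0.9]))
worm [591.3 -33.3] mouth [572.   -5.9] [571.2  -8.4]
tail [ 650.7 -160.6]
handle [613.5 -73.9]
hole [ 654.7 -169.8]
```

```bash
python3 - <<'E'
from h import *
T=bot.calibration("top");S=bot.calibration("side")
t=cv2.imread("pics/top0.png")[:,:,::-1];s=cv2.imread("pics/side0.png")[:,:,::-1]
crop(t,300,100,70,60,8,"pics/tp.png");crop(s,335,245,60,60,8,"pics/sp.png")
E
```

```text
(no output)
```

View pics/tp.png

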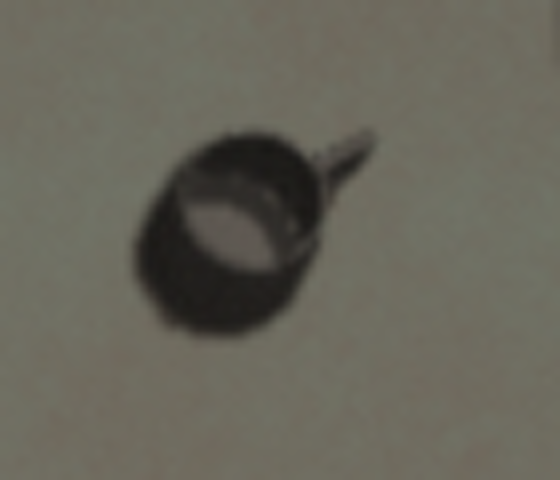

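```bash
python3 - <<'E'
from h import *
T=bot.calibration("top")
print(onplane(T,331,125.4,85),onplane(T,326.5,131,0))
E
```

```text
[ 744.78193583 -293.55466798   85.        ] [ 750.62521353 -292.77330799    0.        ]
```

```bash
python3 -m inch '[0,0,2,0,0,-4,-1,1,-1,4,0,0,-12,-1,2.5,-3,5,0,0,-20,-1,4,-5.5,5,0,0,-28,-1,5.5,-8,5,0,0,-36,-1]'; python3 -m inch '[1.2,-1.2,0,0,0,-8,-1,2.4,-2.3,0,0,0,-16,-1,2.5,-2.5,0,0,0,-24,-1,2.5,-2.5,0,0,0,-32,-1,2.5,-2.5,0,0,0,-40,-1]'; python3 -m inch '[0,0,0,0,0,-8,-1,0,0,0,0,0,-16,-1,0,0,0,0,0,-24,-1,0,0,0,0,0,-26,-1,0,0,0,0,0,-26,-1]'
```

```text
time: 24.65
tool_pos: [654.1, -122.4, 45.5]
tcp_rot: [3.126, 0.001, 1.623]
contact_force: [0.9, -0.2, -0.2]
grip_width: 0.3
time: 25.15
tool_pos: [678.7, -147.4, 44.8]
tcp_rot: [3.127, 0.002, 0.919]
contact_force: [0.2, 0.4, 0.4]
grip_width: 0.7
time: 25.65
tool_pos: [678.3, -147.1, 44.2]
tcp_rot: [3.128, 0.003, 0.465]
contact_force: [0.4, -0.4, -0.4]
grip_width: 0.3
```

```bash
python3 -m inch '[0,0,-3,0.7,0.35,0,-1,0,0,-5,0.7,0.35,0,-1,0,0,-6.2,0.7,0.35,0,-1,0,0,-6.8,0.7,0.35,0,-1,0,0,-7,0.7,0.35,0,-1]'
python3 - <<'E'
from h import *
im=bot.capture("side");crop(im,230,180,160,120,5,"pics/s20.png")
im=bot.capture("top");crop(im,220,110,120,100,6,"pics/t20.png")
o=bot.get_obs();print(o['tool_pos'],o['tcp_rot'],o['contact_force'],o['grip_width'])
E
```

```text
time: 26.15
tool_pos: [678.2, -147.0, -26.1]
tcp_rot: [-3.141, 0.003, 0.466]
contact_force: [0.6, 0.4, -0.2]
grip_width: 0.3
[ 678.7014805  -147.19974888  -25.20879224] [3.14129933e+00 1.89143927e-03 4.65797798e-01] [0.39424979 0.13169299 0.0532343 ] 0.3816681856019653
```

View pics/s20.png

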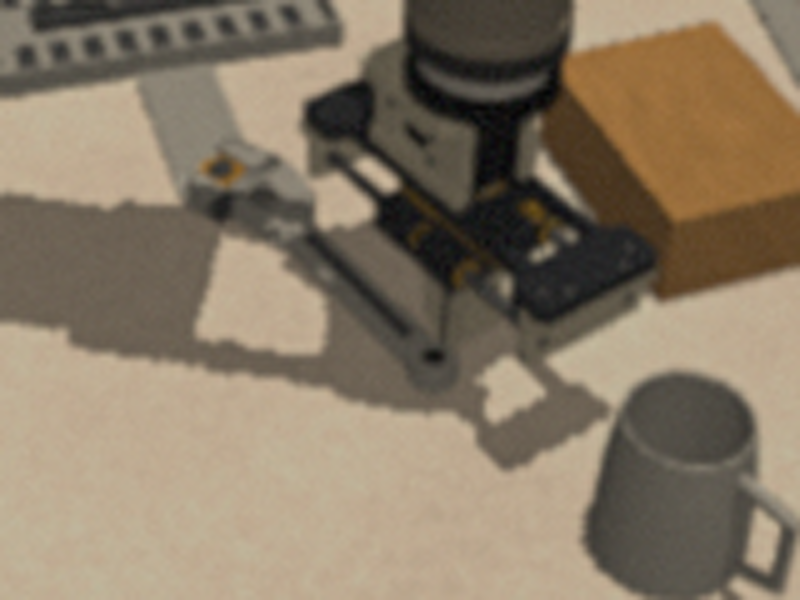

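View pics/t20.png

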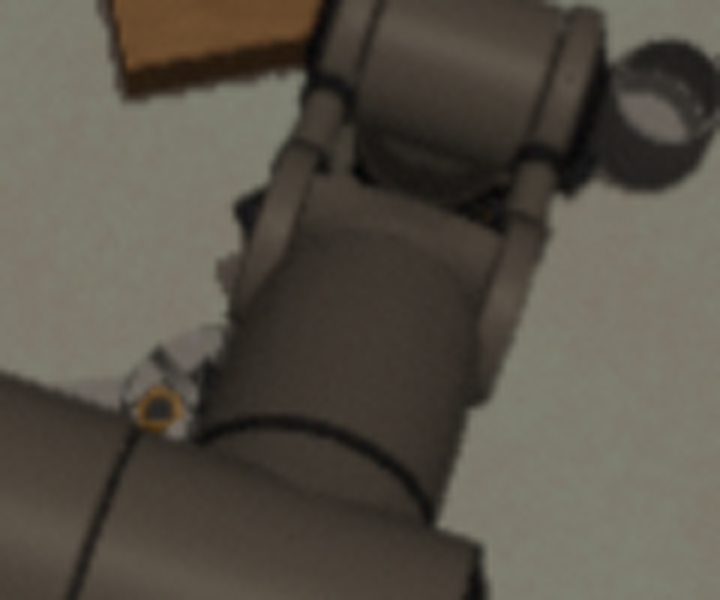

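```bash
python3 - <<'E'
from h import *
S=bot.calibration("side")
h=onplane(S,433/5+230-.4,355/5+180-.4,15);n=onplane(S,222/5+230-.4,168/5+180-.4,15.5);print(h,n,proj(S,(678,-147,4)),proj(S,(678,-147,-26)))
d=h-[573.9,-8.9,15];print(np.hypot(*d[:2]),np.degrees(np.arctan2(d[1],d[0]))-np.degrees(np.arctan2(37.6,-179.7))) 
E
```

```text
[ 658.01365106 -170.06158955   15.        ] [572.56252537  -8.70671146  15.5       ] (np.float64(321.62306788267944), np.float64(246.69043319774636)) (np.float64(320.86381308049755), np.float64(254.92025290694747))
181.79154061868311 -230.6210526139539
```

```bash
python3 - <<'E'
import numpy as np
for f in range(0,56,2):
    a=np.radians(-55.6-f);print(f,np.round([573.9+174.7*np.cos(a),-8.9+174.7*np.sin(a)],1),round(24.4-f,1))
E
```

```text
0 [ 672.6 -153. ] 24.4
2 [ 667.5 -156.4] 22.4
4 [ 662.3 -159.6] 20.4
6 [ 657.  -162.6] 18.4
8 [ 651.6 -165.4] 16.4
10 [ 646.1 -168. ] 14.4
12 [ 640.5 -170.4] 12.4
14 [ 634.8 -172.6] 10.4
16 [ 629.  -174.7] 8.4
18 [ 623.2 -176.5] 6.4
20 [ 617.3 -178.1] 4.4
22 [ 611.4 -179.5] 2.4
24 [ 605.4 -180.7] 0.4
26 [ 599.4 -181.7] -1.6
28 [ 593.4 -182.5] -3.6
30 [ 587.3 -183.1] -5.6
32 [ 581.2 -183.4] -7.6
34 [ 575.1 -183.6] -9.6
36 [ 569.  -183.5] -11.6
38 [ 562.9 -183.3] -13.6
40 [ 556.9 -182.8] -15.6
42 [ 550.8 -182.1] -17.6
44 [ 544.8 -181.2] -19.6
46 [ 538.8 -180. ] -21.6
48 [ 532.8 -178.7] -23.6
50 [ 526.9 -177.2] -25.6
52 [ 521.1 -175.4] -27.6
54 [ 515.3 -173.5] -29.6
```

```bash
python3 -m inch '[-0.4,-0.4,0,0,0,-2,-1,-0.7,-0.65,0,0,0,-3,-1,-1.3,-1.05,0,0,0,-5,-1,-2.0,-1.45,0,0,0,-7.5,-1,-2.7,-1.83,0,0,0,-10,-1]'
```

```text
time: 26.75
tool_pos: [651.8, -165.9, -24.4]
tcp_rot: [3.14, 0.0, 0.288]
contact_force: [1.8, 1.9, 0.7]
grip_width: 0.2
```

```bash
python3 -m inch '[-0.6,-0.25,-0.05,0,0,-2,-1,-1.3,-0.55,-0.1,0,0,-4.5,-1,-2.0,-0.8,-0.1,0,0,-7,-1,-2.75,-1.03,-0.1,0,0,-9.5,-1,-3.45,-1.22,-0.1,0,0,-12,-1]'; python3 - <<'E'
from h import *
im=bot.capture("side");crop(im,230,180,160,120,5,"pics/s21.png")
o=bot.get_obs();print(o['tool_pos'],o['tcp_rot'],o['contact_force'])
E
```

```text
time: 27.25
tool_pos: [617.4, -178.9, -24.6]
tcp_rot: [3.139, -0.002, 0.075]
contact_force: [2.2, 0.5, 0.1]
grip_width: 0.3
[ 616.26807515 -179.10727437  -24.74065504] [ 3.13980783e+00 -2.52537380e-04  7.23096281e-02] [ 1.69826794 -0.04190781  1.26335581]
```

View pics/s21.png

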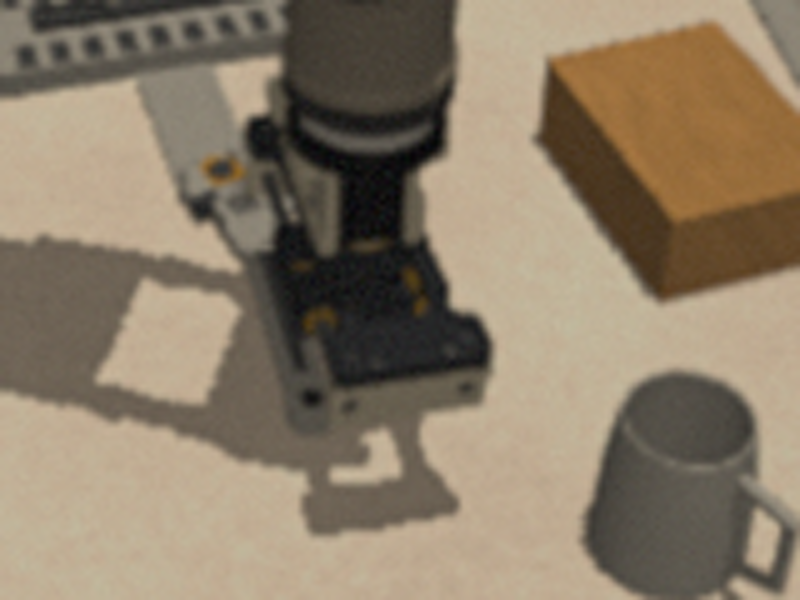

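```bash
python3 -m inch '[-0.6,-0.1,-0.05,0,0,-2,-1,-1.2,-0.2,-0.05,0,0,-4,-1,-1.8,-0.3,-0.05,0,0,-6,-1,-2.4,-0.35,-0.05,0,0,-8,-1,-2.9,-0.4,-0.05,0,0,-10,-1]'
```

```text
time: 27.8
tool_pos: [587.4, -183.8, -24.8]
tcp_rot: [3.139, -0.002, -0.105]
contact_force: [2.6, -0.7, 0.4]
grip_width: 0.4
```

```bash
python3 -m inch '[-0.1,0,0,0,0,-0.3,-1,-0.2,-0.01,0,0,0,-0.6,-1,-0.3,-0.01,0,0,0,-1,-1,-0.4,-0.01,0,0,0,-1.3,-1,-0.4,-0.01,0,0,0,-1.3,-1]'
```

```text
time: 28.3
tool_pos: [583.4, -184.1, -24.7]
tcp_rot: [3.139, -0.002, -0.127]
contact_force: [1.5, -1.2, 0.8]
grip_width: 0.2
```

```bash
python3 -m inch '[-0.1,0,0,0,0,-0.3,-1,-0.2,0,0,0,0,-0.6,-1,-0.3,0,0,0,0,-1,-1,-0.35,0,0,0,0,-1.1,-1,-0.35,0,0,0,0,-1.1,-1]'
```

```text
time: 28.8
tool_pos: [579.8, -184.2, -24.7]
tcp_rot: [3.139, -0.002, -0.147]
contact_force: [0.8, -1.1, 0.7]
grip_width: 0.8
```

```bash
python3 -m inch '[-0.12,0,0,0,0,-0.4,-1,-0.24,0,0,0,0,-0.8,-1,-0.36,0,0,0,0,-1.2,-1,-0.45,0,0,0,0,-1.5,-1,-0.45,0,0,0,0,-1.5,-1]'
```

```text
time: 29.3
tool_pos: [575.2, -184.1, -24.7]
tcp_rot: [3.139, -0.002, -0.173]
contact_force: [0.9, -1.5, -0.4]
grip_width: 0.5
```

```bash
python3 -m inch '[-0.12,0,0,0,0,-0.4,-1,-0.24,0,0,0,0,-0.8,-1,-0.36,0.01,0,0,0,-1.2,-1,-0.45,0.01,0,0,0,-1.5,-1,-0.45,0.01,0,0,0,-1.5,-1]'
```

```text
time: 29.8
tool_pos: [570.6, -184.0, -24.7]
tcp_rot: [3.139, -0.002, -0.2]
contact_force: [2.5, -0.7, 0.3]
grip_width: 0.3
```

```bash
python3 -m inch '[-0.12,0,0,0,0,-0.4,-1,-0.24,0.01,0,0,0,-0.8,-1,-0.36,0.01,0,0,0,-1.2,-1,-0.45,0.02,0,0,0,-1.5,-1,-0.45,0.02,0,0,0,-1.5,-1]'
```

```text
time: 30.3
tool_pos: [566.0, -183.7, -24.7]
tcp_rot: [3.139, -0.002, -0.226]
contact_force: [2.8, -0.7, 0.1]
grip_width: 0.2
```

```bash
python3 -m inch '[-0.12,0.01,0,0,0,-0.4,-1,-0.24,0.01,0,0,0,-0.8,-1,-0.33,0.02,0,0,0,-1.2,-1,-0.4,0.03,0,0,0,-1.4,-1,-0.4,0.03,0,0,0,-1.4,-1]'
```

```text
time: 30.8
tool_pos: [561.8, -183.5, -24.7]
tcp_rot: [3.139, -0.001, -0.251]
contact_force: [2.9, -0.1, -0.4]
grip_width: 0.4
```

```bash
python3 -m inch '[-0.12,0.01,0,0,0,-0.4,-1,-0.24,0.01,0,0,0,-0.8,-1,-0.33,0.02,0,0,0,-1.2,-1,-0.4,0.03,0,0,0,-1.4,-1,-0.4,0.03,0,0,0,-1.4,-1]'
```

```text
time: 31.3
tool_pos: [557.7, -183.2, -24.7]
tcp_rot: [3.139, -0.001, -0.275]
contact_force: [3.2, -0.7, -0.0]
grip_width: 0.9
```

```bash
python3 -m inch '[-0.12,0.01,0,0,0,-0.4,-1,-0.24,0.02,0,0,0,-0.8,-1,-0.33,0.03,0,0,0,-1.2,-1,-0.4,0.04,0,0,0,-1.4,-1,-0.4,0.04,0,0,0,-1.4,-1]'
```

```text
time: 31.8
tool_pos: [553.5, -182.7, -24.7]
tcp_rot: [3.139, -0.001, -0.3]
contact_force: [2.8, -0.1, -0.0]
grip_width: 0.5
```

```bash
python3 -m inch '[-0.12,0.01,0,0,0,-0.4,-1,-0.24,0.02,0,0,0,-0.8,-1,-0.33,0.04,0,0,0,-1.2,-1,-0.4,0.05,0,0,0,-1.4,-1,-0.4,0.05,0,0,0,-1.4,-1]'
```

```text
time: 32.3
tool_pos: [549.4, -182.2, -24.7]
tcp_rot: [3.139, -0.001, -0.324]
contact_force: [2.5, -0.9, 0.3]
grip_width: 0.3
```

```bash
python3 -m inch '[-0.12,0.01,0,0,0,-0.4,-1,-0.24,0.03,0,0,0,-0.8,-1,-0.33,0.05,0,0,0,-1.2,-1,-0.4,0.06,0,0,0,-1.4,-1,-0.4,0.06,0,0,0,-1.4,-1]'
```

```text
time: 32.8
tool_pos: [545.0, -181.5, -24.7]
tcp_rot: [3.139, -0.0, -0.349]
contact_force: [2.6, -0.7, 0.0]
grip_width: 0.6
```

```bash
python3 -m inch '[-0.12,0.02,0,0,0,-0.4,-1,-0.24,0.04,0,0,0,-0.8,-1,-0.33,0.06,0,0,0,-1.2,-1,-0.4,0.07,0,0,0,-1.4,-1,-0.4,0.07,0,0,0,-1.4,-1]'
```

```text
time: 33.3
tool_pos: [540.9, -180.8, -24.7]
tcp_rot: [3.139, -0.0, -0.374]
contact_force: [3.1, -1.0, 0.5]
grip_width: 0.4
```

```bash
python3 -m inch '[-0.12,0.02,0,0,0,-0.4,-1,-0.24,0.04,0,0,0,-0.8,-1,-0.33,0.06,0,0,0,-1.2,-1,-0.4,0.08,0,0,0,-1.4,-1,-0.4,0.08,0,0,0,-1.4,-1]'; python3 - <<'E'
from h import *
im=bot.capture("side");crop(im,230,180,120,100,6,"pics/s22.png")
E
```

```text
time: 33.8
tool_pos: [536.8, -179.9, -24.7]
tcp_rot: [3.139, -0.0, -0.398]
contact_force: [2.2, 0.2, 0.5]
grip_width: 0.3
```

View pics/s22.png

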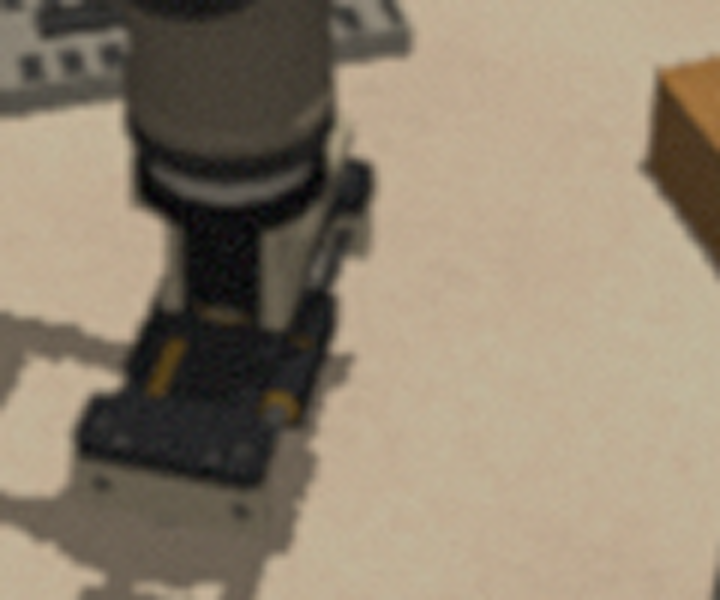

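```bash
python3 -m inch '[-0.12,0.02,0,0,0,-0.4,-1,-0.22,0.05,0,0,0,-0.8,-1,-0.3,0.07,0,0,0,-1,-1,-0.33,0.08,0,0,0,-1.1,-1,-0.33,0.08,0,0,0,-1.1,-1]'
```

```text
time: 34.35
tool_pos: [533.2, -179.1, -24.8]
tcp_rot: [3.139, 0.001, -0.417]
contact_force: [2.5, 0.2, 0.3]
grip_width: 0.4
```

```bash
python3 -m inch '[-0.1,0.02,0,0,0,-0.4,-1,-0.2,0.05,0,0,0,-0.8,-1,-0.28,0.07,0,0,0,-1,-1,-0.3,0.08,0,0,0,-1.1,-1,-0.3,0.08,0,0,0,-1.1,-1]'
```

```text
time: 34.85
tool_pos: [530.1, -178.3, -24.8]
tcp_rot: [3.139, 0.001, -0.436]
contact_force: [3.2, -0.3, 0.5]
grip_width: 0.5
```

```bash
python3 -m inch '[-0.1,0.02,0,0,0,-0.4,-1,-0.2,0.05,0,0,0,-0.8,-1,-0.28,0.07,0,0,0,-1,-1,-0.3,0.08,0,0,0,-1.1,-1,-0.3,0.08,0,0,0,-1.1,-1]'
```

```text
time: 35.35
tool_pos: [527.1, -177.4, -24.7]
tcp_rot: [3.139, 0.001, -0.456]
contact_force: [3.4, 0.0, -0.0]
grip_width: 0.1
```

```bash
python3 -m inch '[-0.1,0.03,0,0,0,-0.4,-1,-0.2,0.06,0,0,0,-0.8,-1,-0.26,0.08,0,0,0,-1,-1,-0.28,0.09,0,0,0,-1.1,-1,-0.28,0.09,0,0,0,-1.1,-1]'
```

```text
time: 35.85
tool_pos: [524.2, -176.5, -24.8]
tcp_rot: [3.139, 0.001, -0.475]
contact_force: [3.3, -0.4, 0.1]
grip_width: 0.5
```

```bash
python3 -m inch '[-0.1,0.03,0,0,0,-0.4,-1,-0.2,0.06,0,0,0,-0.8,-1,-0.24,0.08,0,0,0,-1,-1,-0.24,0.08,0,0,0,-1.1,-1,-0.24,0.08,0,0,0,-1.1,-1]'
```

```text
time: 36.35
tool_pos: [521.7, -175.8, -24.8]
tcp_rot: [3.138, 0.001, -0.494]
contact_force: [2.2, -0.6, 1.2]
grip_width: 0.3
```

```bash
python3 - <<'E'
from h import *
im=bot.capture("wrist");cv2.imwrite("pics/w23.png",im[:,:,::-1]);c=bot.calibration("wrist");print(proj(c,(574,-9,15)))
im=bot.capture("top");crop(im,210,130,100,90,6,"pics/t23.png")
E
```

```text
(np.float64(-25.26510989955142), np.float64(292.50313636778617))
```

View pics/w23.png

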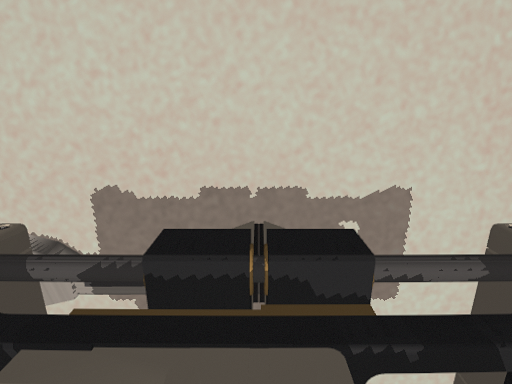

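View pics/t23.png

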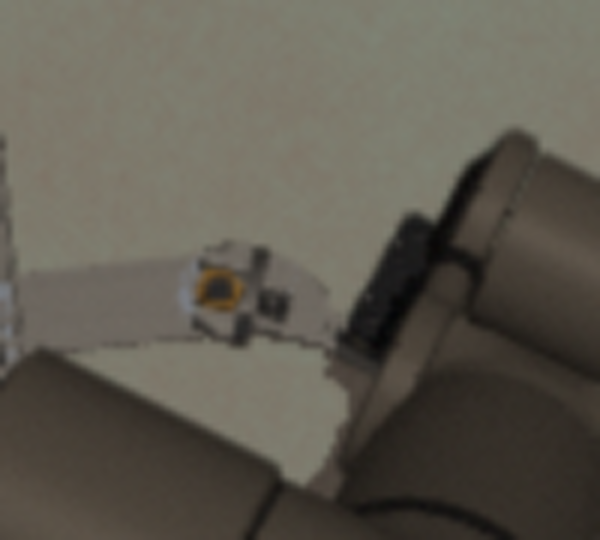

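```bash
python3 -m inch '[-0.1,0.03,0,0,0,-0.4,-1,-0.2,0.06,0,0,0,-0.8,-1,-0.26,0.08,0,0,0,-1,-1,-0.26,0.09,0,0,0,-1.1,-1,-0.26,0.09,0,0,0,-1.1,-1]'
```

```text
time: 36.95
tool_pos: [519.0, -174.8, -24.8]
tcp_rot: [3.138, 0.001, -0.513]
contact_force: [2.6, 0.0, 0.4]
grip_width: 0.3
```

```bash
python3 -m inch '[-0.1,0.03,0,0,0,-0.4,-1,-0.2,0.06,0,0,0,-0.8,-1,-0.24,0.08,0,0,0,-1,-1,-0.24,0.08,0,0,0,-1.1,-1,-0.24,0.08,0,0,0,-1.1,-1]'
```

```text
time: 37.45
tool_pos: [516.5, -174.1, -24.8]
tcp_rot: [3.138, 0.001, -0.533]
contact_force: [1.7, -1.7, -0.1]
grip_width: 0.1
```

```bash
python3 -m inch '[-0.1,0.03,0,0,0,-0.4,-1,-0.2,0.07,0,0,0,-0.8,-1,-0.28,0.1,0,0,0,-1,-1,-0.28,0.1,0,0,0,-1.1,-1,-0.28,0.1,0,0,0,-1.1,-1]'
```

```text
time: 37.95
tool_pos: [513.2, -172.8, -24.9]
tcp_rot: [3.138, 0.002, -0.552]
contact_force: [0.5, -0.5, 0.3]
grip_width: 0.4
```

```bash
python3 -m inch '[-0.1,0.03,0,0,0,-0.4,-1,-0.2,0.07,0,0,0,-0.8,-1,-0.28,0.1,0,0,0,-1,-1,-0.28,0.1,0,0,0,-1.1,-1,-0.28,0.1,0,0,0,-1.1,-1]'
```

```text
time: 38.45
tool_pos: [510.4, -171.7, -24.9]
tcp_rot: [3.138, 0.003, -0.571]
contact_force: [2.7, 0.2, 1.4]
grip_width: 0.6
```

```bash
python3 -m inch '[-0.1,0.03,0,0,0,-0.4,-1,-0.2,0.07,0,0,0,-0.8,-1,-0.28,0.1,0,0,0,-1,-1,-0.28,0.1,0,0,0,-1.1,-1,-0.28,0.1,0,0,0,-1.1,-1]'
```

```text
time: 38.95
tool_pos: [507.4, -170.7, -24.9]
tcp_rot: [3.138, 0.003, -0.59]
contact_force: [2.2, 0.6, 1.3]
grip_width: 0.1
```

```bash
python3 -m inch '[0.5,0.2,1,0,0,3,-1,0.8,0.8,5,0,0,11,-1,1.5,2.5,7,0,0,19,-1,2.2,4.5,8,0,0,27,-1,3,6.5,8.5,0,0,35,-0.8]'; python3 -m inch '[0.3,1.5,0,0,0,8,-0.6,0.3,2.4,0,0,0,16,-0.4,0.3,2.6,0,0,0,24,-0.2,0.3,2.6,0,0,0,32,0,0.3,2.6,0,0,0,40,0]';  python3 -m inch '[0,0,0,0,0,8,0,0,0,0,0,0,15,0,0,0,0,0,0,16,0,0,0,0,0,0,16,0,0,0,0,0,0,16,0]'
python3 - <<'E'
from h import *
c=bot.calibration("wrist");im=bot.capture("wrist");cv2.imwrite("pics/w24.png",im[:,:,::-1]);np.save("w24c.npy",c,allow_pickle=True);print(proj(c,(574,-9,15)))
E
```

```text
time: 39.45
tool_pos: [537.0, -105.1, 61.0]
tcp_rot: [3.138, 0.003, 0.026]
contact_force: [-0.3, -0.3, -0.1]
grip_width: 4.6
time: 39.95
tool_pos: [538.9, -78.7, 60.4]
tcp_rot: [3.14, 0.005, 0.73]
contact_force: [0.3, 1.6, -0.0]
grip_width: 43.3
time: 40.45
tool_pos: [538.5, -78.7, 60.3]
tcp_rot: [3.141, 0.005, 1.007]
contact_force: [0.0, -0.0, -0.4]
grip_width: 45.9
(np.float64(248.15314152667048), np.float64(100.98013994161276))
```

View pics/w24.png

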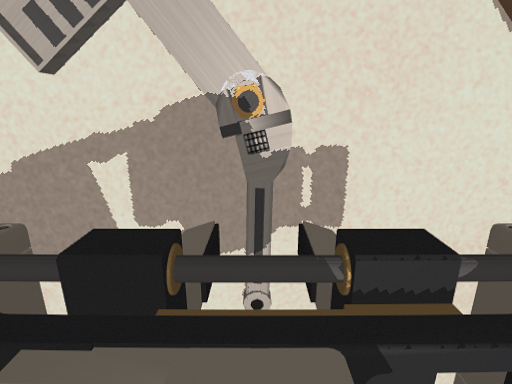

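```bash
python3 - <<'E'
from fit import *
im=cv2.imread("pics/w24.png")[:,:,::-1];crop(im,205,60,100,100,7,"pics/w24c.png")
c=np.load("w24c.npy",allow_pickle=True).item()
w=onplane(c,257,142,20)[:2];h=onplane(c,257,303,16)[:2];d=w-h;print(w,h,np.linalg.norm(d),np.degrees(np.arctan2(d[1],d[0])+np.arctan2(35.6,146.2)))
E
```

```text
[563.28982565 -38.68118888] [ 482.9498235  -165.55432237] 150.17092909753978 71.34204770324739
```

View pics/w24c.png

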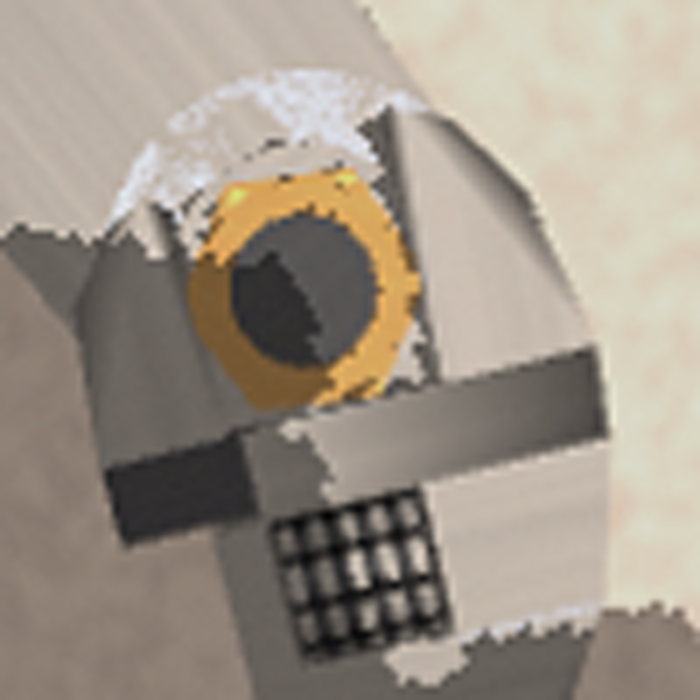

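```bash
python3 - <<'E'
from fit import *
c=np.load("w24c.npy",allow_pickle=True).item()
g=lambda x,y:((x+.5)/7-.5+205,(y+.5)/7-.5+60)
s=nutfit(c,[g(240,187),g(352,172),g(419,285),g(380,392),g(258,410),g(188,288)]);print(s,s[2]%60)
f1=onplane(c,*g(392,115),18)[:2];f2=onplane(c,*g(438,378),18)[:2];d=f1-f2;print(np.degrees(np.arctan2(d[1],d[0])))
a=onplane(c,*g(108,468),18)[:2];b=onplane(c,*g(598,350),18)[:2];d=a-b;print(np.degrees(np.arctan2(d[1],d[0]))-90)
E
```

```text
(array([574.10052215,  -9.07653377]), np.float64(13.167424293091974), np.float64(92.13971473420226), array([4.41944052])) 32.13971473420226
68.38810835019937
70.91128500343325
```

```bash
python3 -m inch '[-0.4,-0.9,-3.5,0,0,-1,-0.1,-0.85,-1.73,-6,0,0,-1.4,-0.1,-0.85,-1.73,-7.6,0,0,-1.4,-0.2,-0.85,-1.73,-8.4,0,0,-1.4,-0.4,-0.85,-1.73,-8.6,0,0,-1.4,-0.6]'; python3 -m inch '[0,0,0,0,0,0,-0.8,0,0,0,0,0,0,-1,0.4,-0.19,0.05,0,0,2.7,-1,0.8,-0.36,0.05,0,0,5.4,-1,1.3,-0.57,0.05,0,0,8.5,-1]'
```

```text
time: 41.0
tool_pos: [529.7, -95.9, -26.3]
tcp_rot: [-3.141, 0.006, 0.982]
contact_force: [-0.4, 0.2, 0.4]
grip_width: 25.5
time: 41.5
tool_pos: [543.0, -101.7, -25.3]
tcp_rot: [3.141, 0.006, 1.133]
contact_force: [-0.5, -1.7, -3.8]
grip_width: 21.5
```

```bash
python3 -m inch '[0.55,-0.16,0,0,0,3.3,-1,1.1,-0.29,0,0,0,6.5,-1,1.57,-0.38,0,0,0,9.5,-1,1.57,-0.38,-0.1,0,0,9.5,-0.5,1.57,-0.38,-0.1,0,0,9.5,-0.3]'
python3 - <<'E'
from fit import *
c=bot.calibration("wrist");im=bot.capture("wrist");cv2.imwrite("pics/w25.png",im[:,:,::-1]);np.save("w25c.npy",c,allow_pickle=True)
u,v=map(int,proj(c,(574,-9,15)));print(u,v);u0=max(u-50,0);v0=max(v-50,0);crop(im,u0,v0,110,120,6,"pics/w25c.png");print(u0,v0)
E
```

```text
time: 42.0
tool_pos: [559.2, -105.5, -25.7]
tcp_rot: [3.14, 0.006, 1.297]
contact_force: [0.9, -0.6, -0.0]
grip_width: 26.9
232 55
182 5
```

View pics/w25c.png

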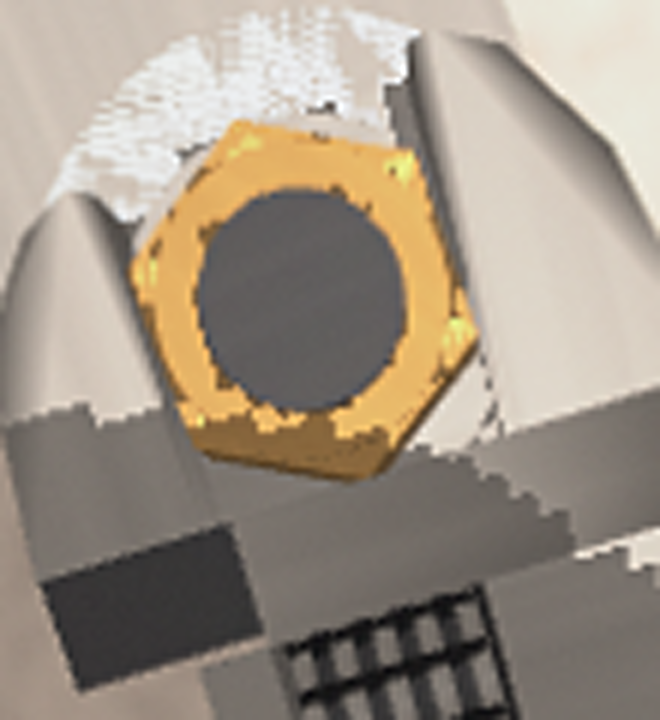

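```bash
python3 - <<'E'
from fit import *
c=np.load("w25c.npy",allow_pickle=True).item()
g=lambda x,y:((x+.5)/6-.5+182,(y+.5)/6-.5+5)
s=nutfit(c,[g(240,120),g(415,150),g(477,333),g(372,480),g(208,456),g(132,270)]);print(s,s[2]%60)
f1=onplane(c,*g(412,45),18)[:2];f2=onplane(c,*g(500,435),18)[:2];d=f1-f2;A=np.degrees(np.arctan2(d[1],d[0]));print(A)
a=onplane(c,*g(40,583),18)[:2];b=onplane(c,*g(655,390),18)[:2];d=a-b;A2=np.degrees(np.arctan2(d[1],d[0]))-90;print(A2)
im=cv2.imread("pics/w25.png");
w=onplane(c,*g(395,650),20.5)[:2];print(w)
E
```

```text
(array([574.07351645,  -9.02718141]), np.float64(13.863613552691348), np.float64(95.6326706408214), array([0.84761423])) 35.6326706408214
88.12479084451886
-269.18986588343677
[573.55434497 -36.1680356 ]
```

```bash
python3 -m inch '[0,0,0,0,0,0,-1,0.2,0,0,0,0,1,-1,0.6,-0.06,0,0,0,3.5,-1,1.03,-0.1,0,0,0,6.2,-1,1.03,-0.1,0,0,0,6.2,-0.4]'; python3 -m inch '[0,0,0.3,0,0,0,-0.3,0.1,1,3,0,0,0,-0.4,0.5,3.5,4.5,0,0,5,-0.8,0.9,5.3,4,0,0,9.5,-1,0.9,5.3,2.5,0,0,9.5,-1]'
```

```text
time: 42.55
tool_pos: [569.8, -106.6, -25.5]
tcp_rot: [3.14, 0.006, 1.406]
contact_force: [-0.1, -0.1, 0.1]
grip_width: 25.4
time: 43.05
tool_pos: [580.8, -51.7, 1.6]
tcp_rot: [3.135, 0.006, 1.576]
contact_force: [-0.1, 0.8, -0.7]
grip_width: 8.0
```

```bash
python3 - <<'E'
from fit import *
o=bot.get_obs();c=bot.calibration("wrist");im=bot.capture("wrist");cv2.imwrite("pics/w26.png",im[:,:,::-1]);np.save("w26c.npy",c,allow_pickle=True);print(o['tool_pos'],o['tcp_rot'])
crop(im,190,100,130,130,6,"pics/w26c.png")
E
```

```text
[580.7560492  -51.71266587   1.59916513] [3.13456961 0.00647701 1.57557551]
```

View pics/w26c.png

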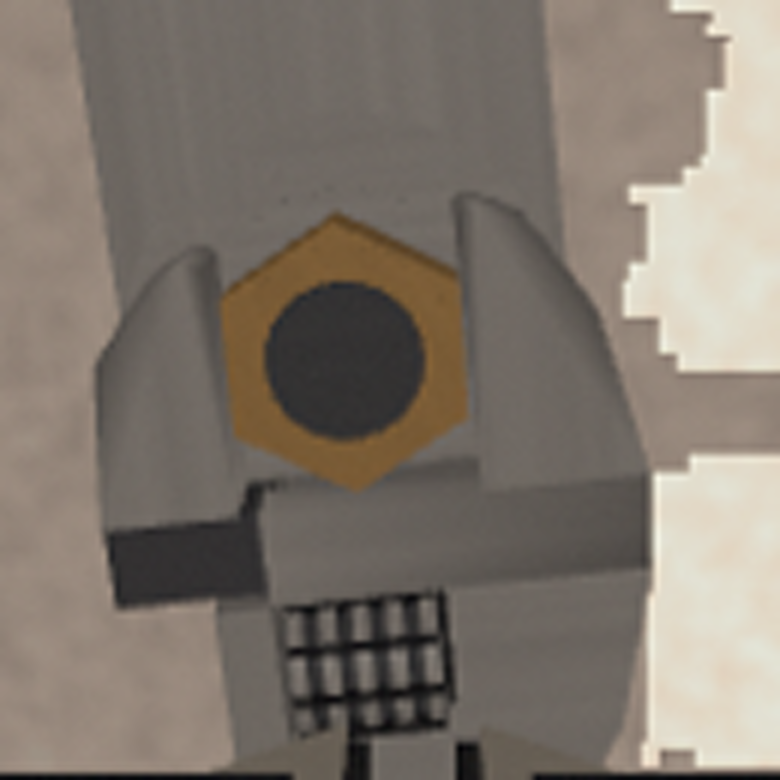

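```bash
python3 - <<'E'
from fit import *
c=np.load("w26c.npy",allow_pickle=True).item()
g=lambda x,y:((x+.5)/6-.5+190,(y+.5)/6-.5+100)
s=nutfit(c,[g(336,212),g(459,275),g(468,418),g(357,491),g(236,438),g(222,296)]);print(s,s[2]%60)
f1=onplane(c,*g(458,200),18)[:2];f2=onplane(c,*g(480,488),18)[:2];d=f1-f2;A=np.degrees(np.arctan2(d[1],d[0]));print("face",A)
a=onplane(c,*g(108,535),18)[:2];b=onplane(c,*g(650,473),18)[:2];d=a-b;A2=np.degrees(np.arctan2(d[1],d[0]))-90;print("base",A2+360)
w=onplane(c,*g(370,660),20.5)[:2];print("worm",w)
for A in (A,A2):
  l1=R(A).T@(onplane(c,*g(213,255),18)[:2]-f1);l2=R(A).T@(onplane(c,*g(236,480),18)[:2]-f1);print("slid face y rel fixed",l1,l2, R(A).T@(f2-f1))
E
```

```text
(array([573.96925877,  -9.00266042]), np.float64(14.11591206038477), np.float64(94.67287363154907), array([0.90237224])) 34.672873631549066
face 95.14761237503589
base 96.939980936116
worm [576.42033922 -39.68416578]
slid face y rel fixed [-3.25917587 24.39446399] [-26.06815274  24.67982135] [-2.90446204e+01 -3.10862447e-15]
slid face y rel fixed [-2.49458024 24.48446793] [-25.28347217  25.48309644] [-29.03040991   0.90844691]
```

```bash
python3 -m inch '[-0.36,0.3,-0.6,0,0,3,-1,-0.36,0.3,-1.2,0.3,0,5,-1,-0.36,0.35,-1.5,0.3,0,5,-1,-0.38,0.7,-1.55,0.3,0,5,-1,-0.42,1.05,-1.55,0.3,0,5,-1]'; python3 -m inch '[-0.03,0.3,-0.2,0,0,0,-1,-0.06,0.6,-0.2,0,0,0,-1,-0.09,0.9,-0.2,0,0,0,-1,-0.09,0.95,0.5,0,0,0,-1,0.05,-0.5,0.8,0,0,0,-1]'
```

```text
time: 43.6
tool_pos: [574.2, -44.1, -12.9]
tcp_rot: [3.139, 0.004, 1.66]
contact_force: [-12.5, -7.5, 33.2]
grip_width: 0.6
time: 44.1
tool_pos: [574.8, -48.4, -4.0]
tcp_rot: [3.138, 0.004, 1.661]
contact_force: [0.0, 0.2, -0.3]
grip_width: 0.6
```

```bash
python3 -m inch '[0.15,0,-0.4,0,0,0,-1,0.15,0,-0.75,0,0,0,-1,0.15,0.05,-0.88,0,0,0,-1,0.13,0.35,-0.95,0,0,0,-1,0.1,0.65,-0.95,0,0,0,-1]'; python3 -m inch '[-0.03,0.3,-0.15,0,0,0,-1,-0.06,0.6,-0.15,0,0,0,-1,-0.09,0.9,-0.15,0,0,0,-1,-0.12,1.2,-0.15,0,0,0,-1,-0.12,1.2,-0.15,0,0,0,-1]'
```

```text
time: 44.6
tool_pos: [576.1, -43.2, -12.3]
tcp_rot: [3.138, 0.006, 1.661]
contact_force: [-4.6, -4.7, 15.0]
grip_width: 0.6
time: 45.1
tool_pos: [574.5, -32.5, -12.6]
tcp_rot: [3.138, 0.008, 1.662]
contact_force: [-6.8, -6.1, 16.8]
grip_width: 0.4
```

```bash
python3 -m inch '[0,0,1,0,0,0,-1,0,-1.5,3,0,0,-4,-0.2,-0.3,-5,3,0,0,-10,-0.15,-0.55,-7.4,2.2,0,0,-14.5,-0.15,-0.55,-7.4,0,0,0,-14.5,-0.2]'; python3 -m inch '[0,0,-0.6,0,0,0,-0.3,0,0,-1,0,0,0,-0.35,0,0,-1.2,0,0,0,-0.35,-0.15,0.02,-1.2,0,0,0,-0.35,-0.3,0.05,-1.2,0,0,-0.5,-0.35]'
python3 - <<'E'
from fit import *
o=bot.get_obs();c=bot.calibration("wrist");im=bot.capture("wrist");cv2.imwrite("pics/w27.png",im[:,:,::-1]);np.save("w27c.npy",c,allow_pickle=True);print(o['tool_pos'],o['tcp_rot'],o['contact_force'])
crop(im,180,0,130,130,6,"pics/w27c.png")
E
```

```text
time: 45.6
tool_pos: [570.6, -109.7, -11.3]
tcp_rot: [3.134, 0.009, 1.404]
contact_force: [0.1, -0.2, -0.5]
grip_width: 27.9
time: 46.1
tool_pos: [567.9, -108.8, -22.7]
tcp_rot: [3.133, 0.009, 1.395]
contact_force: [-0.7, -0.0, 0.3]
grip_width: 29.9
[ 567.87860063 -108.79984829  -22.74103584] [3.13281828 0.00901481 1.39528012] [-0.65676239 -0.00503066  0.34272523]
```

View pics/w27c.png

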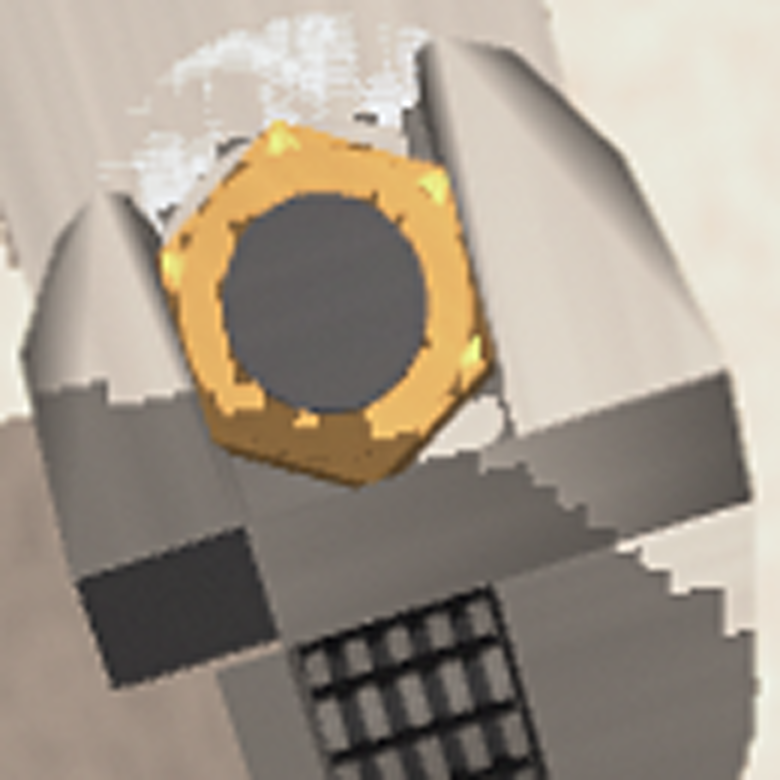

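```bash
python3 -m inch '[-0.2,0.01,-0.1,0,0,-1,-0.35,-0.4,0.02,-0.15,0,0,-2,-0.35,-0.55,0.04,-0.15,0,0,-2.5,-0.35,-0.65,0.05,-0.15,0,0,-3,-0.35,-0.7,0.05,-0.15,0,0,-3,-0.35]'
```

```text
time: 46.65
tool_pos: [561.4, -108.5, -23.8]
tcp_rot: [3.131, 0.009, 1.342]
contact_force: [3.7, -0.0, 1.3]
grip_width: 30.3
```

```bash
python3 -m inch '[-0.1,0.01,0,0,0,-0.5,-0.35,-0.2,0.02,0,0,0,-1,-0.35,-0.25,0.03,0,0,0,-1.4,-0.35,-0.3,0.04,0,0,0,-1.7,-0.35,-0.3,0.04,0,0,0,-1.7,-0.35]'
```

```text
time: 47.15
tool_pos: [558.7, -108.2, -23.7]
tcp_rot: [3.131, 0.009, 1.312]
contact_force: [4.8, 0.8, -0.5]
grip_width: 29.7
```

```bash
python3 -m inch '[-0.1,0.02,0,0,0,-0.5,-0.35,-0.2,0.03,0,0,0,-1,-0.35,-0.3,0.05,0,0,0,-1.6,-0.35,-0.35,0.06,0,0,0,-2,-0.35,-0.35,0.06,0,0,0,-2,-0.35]'
python3 - <<'E'
from fit import *
o=bot.get_obs();c=bot.calibration("wrist");im=bot.capture("wrist");cv2.imwrite("pics/w28.png",im[:,:,::-1]);np.save("w28c.npy",c,allow_pickle=True);print(o['tool_pos'],o['tcp_rot'],o['contact_force'])
crop(im,180,0,130,130,6,"pics/w28c.png")
E
```

```text
time: 47.65
tool_pos: [555.4, -107.6, -23.7]
tcp_rot: [3.13, 0.009, 1.276]
contact_force: [5.2, 0.4, -0.4]
grip_width: 30.0
[ 555.43587397 -107.57046264  -23.7009552 ] [3.12983196 0.00891699 1.27646815] [ 5.2077983   0.42350881 -0.35018424]
```

View pics/w28c.png

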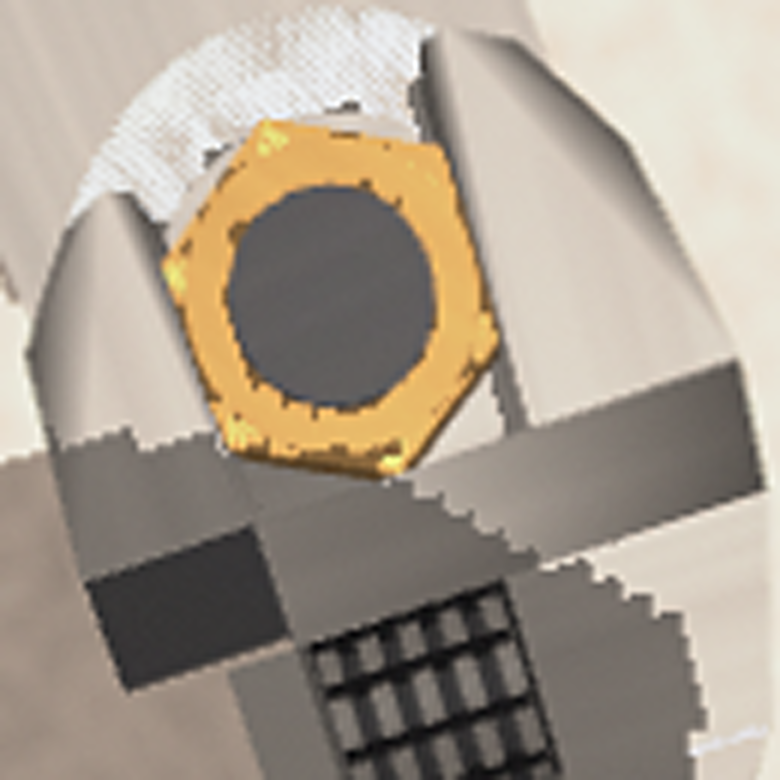

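```bash
python3 - <<'E'
from fit import *
g=lambda x,y:((x+.5)/6-.5+180,(y+.5)/6-.5+0)
for n,P,F,B in (("w27",[(283,120),(444,172),(494,365),(365,488),(213,442),(162,258)],[(425,50),(512,435)],[(80,580),(727,372)]),
          ("w28",[(265,120),(440,148),(500,340),(400,478),(232,455),(164,262)],[(428,42),(528,430)],[(85,580),(738,358)])):
    c=np.load(n+"c.npy",allow_pickle=True).item()
    s=nutfit(c,[g(*p) for p in P]);f1,f2=[onplane(c,*g(*p),18)[:2] for p in F];d=f1-f2
    a,b=[onplane(c,*g(*p),18)[:2] for p in B];e=a-b
    print(n,s,"face",np.degrees(np.arctan2(d[1],d[0])),"base",(np.degrees(np.arctan2(e[1],e[0]))-90)%360)
E
```

```text
w27 (array([573.72968631,  -9.09326831]), np.float64(13.732158780282868), np.float64(94.06013991905834), array([1.28919603])) face 93.83039175911632 base 96.80944405842172
w28 (array([573.76296726,  -9.06983404]), np.float64(13.834665601785515), np.float64(93.91367009066894), array([1.93829279])) face 88.97253573755707 base 90.91673919941218
```

```bash
python3 -m inch '[-0.1,0.02,0,0,0,-0.5,-0.35,-0.2,0.04,0,0,0,-1,-0.35,-0.3,0.06,0,0,0,-1.6,-0.35,-0.4,0.08,0,0,0,-2,-0.35,-0.4,0.08,0,0,0,-2,-0.35]'
python3 - <<'E'
from fit import *
o=bot.get_obs();c=bot.calibration("wrist");im=bot.capture("wrist");cv2.imwrite("pics/w29.png",im[:,:,::-1]);np.save("w29c.npy",c,allow_pickle=True);print(o['tool_pos'],o['tcp_rot'],o['contact_force'])
crop(im,180,0,130,130,6,"pics/w29c.png")
E
```

```text
time: 48.2
tool_pos: [551.7, -106.8, -23.7]
tcp_rot: [3.129, 0.009, 1.241]
contact_force: [5.0, 0.5, -0.7]
grip_width: 29.7
[ 551.69171733 -106.84749845  -23.68988702] [3.12917251 0.00892778 1.24129565] [ 4.96116787  0.50572443 -0.70989192]
```

View pics/w29c.png

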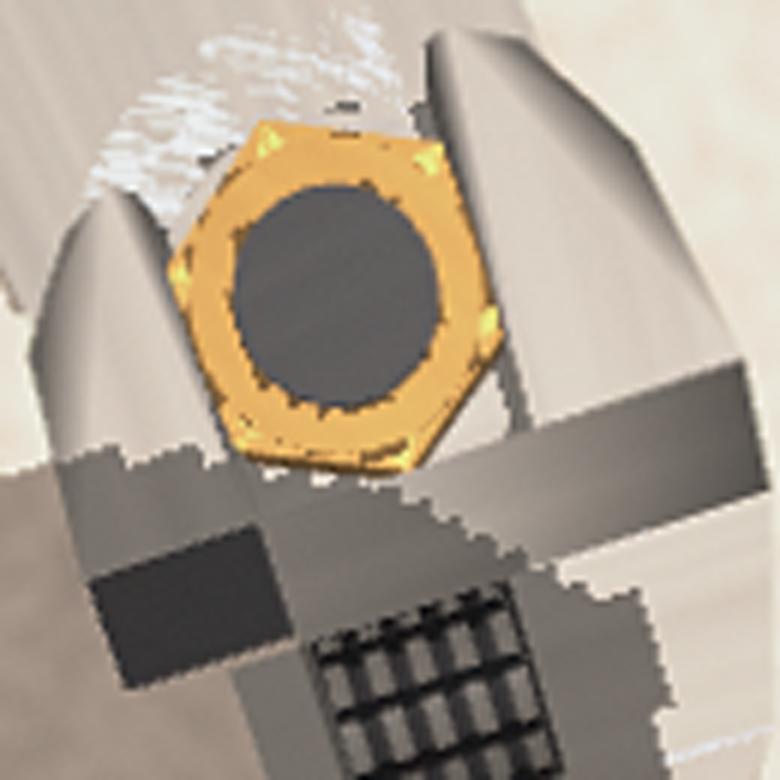

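```bash
python3 - <<'E'
from fit import *
g=lambda x,y:((x+.5)/6-.5+180,(y+.5)/6-.5+0)
for n,P,F,B in (("w29",[(265,122),(441,148),(503,335),(412,472),(238,460),(168,268)],[(428,42),(528,432)],[(90,580),(745,358)]),):
    c=np.load(n+"c.npy",allow_pickle=True).item()
    s=nutfit(c,[g(*p) for p in P]);f1,f2=[onplane(c,*g(*p),18)[:2] for p in F];d=f1-f2
    a,b=[onplane(c,*g(*p),18)[:2] for p in B];e=a-b
    print(n,s,"face",np.degrees(np.arctan2(d[1],d[0])),"base",(np.degrees(np.arctan2(e[1],e[0]))-90)%360)
E
```

```text
w29 (array([573.77487171,  -9.13150355]), np.float64(13.782577602890852), np.float64(93.60217630801344), array([2.21312194])) face 86.87853098470747 base 88.860053819536
```

```bash
python3 -m inch '[-0.15,0.03,0,0,0,-0.8,-0.35,-0.3,0.06,0,0,0,-1.7,-0.35,-0.45,0.1,0,0,0,-2.6,-0.35,-0.6,0.14,0,0,0,-3.5,-0.35,-0.65,0.15,0,0,0,-3.7,-0.35]'
python3 - <<'E'
from fit import *
o=bot.get_obs();c=bot.calibration("wrist");im=bot.capture("wrist");cv2.imwrite("pics/w30.png",im[:,:,::-1]);np.save("w30c.npy",c,allow_pickle=True);print(o['tool_pos'],o['tcp_rot'],o['contact_force'],o['moment'])
crop(im,180,0,130,130,6,"pics/w30c.png")
E
```

```text
time: 48.75
tool_pos: [545.4, -105.3, -23.7]
tcp_rot: [3.129, 0.009, 1.176]
contact_force: [5.1, 0.1, -0.3]
grip_width: 29.9
[ 545.39015003 -105.34280044  -23.67883042] [3.12865465 0.0087988  1.17613039] [ 5.05856202  0.10684528 -0.25244434] [-0.03446538 -0.90769162  0.11856136]
```

View pics/w30c.png

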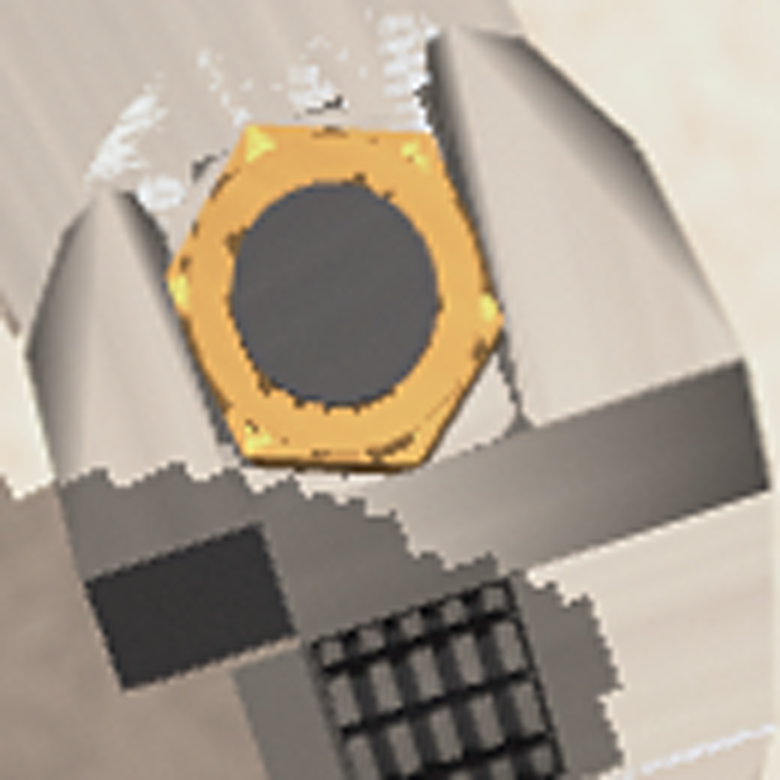

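```bash
python3 -m inch '[0.4,-0.08,0,0,0,0,-0.45,0.4,-0.08,0,0,0,0,-0.7,0.4,-0.08,0,0,0,0,-1,0.4,-0.08,0,0,0,0,-1,0.4,-0.08,0.2,0,0,0,-1]'
python3 - <<'E'
from fit import *
g=lambda x,y:((x+.5)/6-.5+180,(y+.5)/6-.5+0)
c=np.load("w30c.npy",allow_pickle=True).item()
print(nutfit(c,[g(*p) for p in [(247,125),(435,145),(503,325),(420,468),(245,463),(166,275)]]))
E
```

```text
time: 49.3
tool_pos: [548.7, -106.1, -22.2]
tcp_rot: [3.13, 0.009, 1.176]
contact_force: [2.7, -0.5, -4.9]
grip_width: 21.3
(array([573.69733251,  -9.18326508]), np.float64(13.80985115741881), np.float64(92.92494068834885), array([2.87000952]))
```

```bash
python3 -m inch '[0,0,0.8,0,0,0,-1,0,0,2,0,0,0,-1,0,0,3.2,0,0,0,-1,0,-1,4,0,0,0,-1,0,-4,4,0,0,0,-1]'
```

```text
time: 49.8
tool_pos: [547.9, -143.8, 19.2]
tcp_rot: [3.132, 0.008, 1.179]
contact_force: [0.3, -0.1, -4.9]
grip_width: 21.4
```

```bash
python3 - <<'E'
from fit import *
c=bot.calibration("wrist");im=bot.capture("wrist");cv2.imwrite("pics/w31.png",im[:,:,::-1]);np.save("w31c.npy",c,allow_pickle=True);u,v=proj(c,(573.8,-9,15));print(u,v)
u0=int(u)-40;v0=max(int(v)-40,0);crop(im,u0,v0,80,80,8,"pics/w31c.png");print(u0,v0)
E
```

```text
210.46338926385363 -1.244789236631334
170 0
```

View pics/w31c.png

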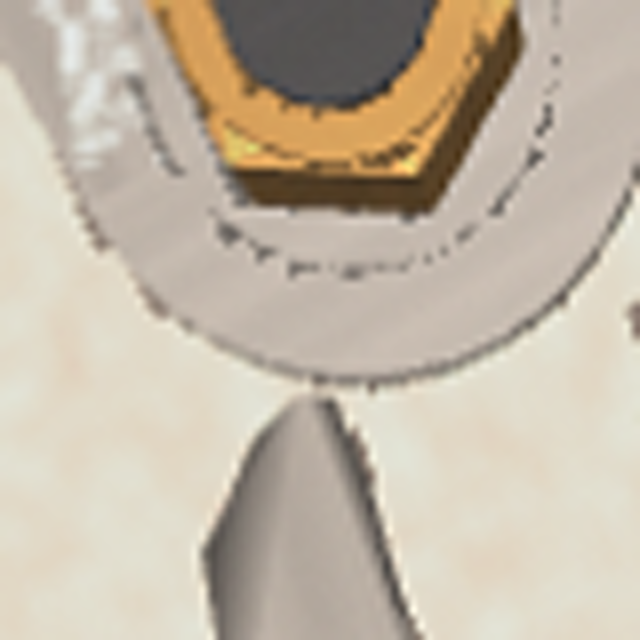

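```bash
python3 - <<'E'
from fit import *
c=np.load("w31c.npy",allow_pickle=True).item()
g=lambda x,y:((x+.5)/8-.5+170,(y+.5)/8-.5)
for p,q,z in [((228,168),(418,178),15),((250,203),(430,212),3),((418,178),(520,12),15),((150,5),(228,168),15)]:
    a,b=onplane(c,*g(*p),z),onplane(c,*g(*q),z);d=(b-a)[:2];print(np.degrees(np.arctan2(d[1],d[0]))%60,np.linalg.norm(d))
E
python3 -m inch '[0,-4,-0.5,0,0,0,-1,0,-7,-2,0,0,0,-1,0,-8,-3.2,0,0,0,-1,0,-8.2,-4,0,0,0,-1,0,-8.2,-4.3,0,0,0,-1]'
```

```text
34.82546604772078 14.094232707879932
34.96121237453343 14.221780933570965
32.236178476037054 13.472645553359673
33.132182945534424 11.941397228571647
time: 50.35
tool_pos: [547.4, -231.1, -24.8]
tcp_rot: [3.132, 0.011, 1.176]
contact_force: [-0.6, -0.6, -1.0]
grip_width: 21.4
```

```bash
python3 -m inch '[0,0,-0.1,0,0,0,-0.6,0,0,-0.1,0,0,0,-0.3,0,0,0.5,0,0,0,-0.1,0,0,4,0,0,0,0.2,0,1,8,0,0,0,0.6]'; python3 -m inch '[0.2,4,4,0,0,0,1,0.4,9,6,0,0,0,1,0.6,14,6,0,0,0,1,0.8,19,6,0,0,0,1,1,24,6,0,0,0,1]'; python3 -m inch '[0.2,5,0,0,0,0,1,0.4,10,0,0,0,0,1,0.6,15,0,0,0,0,1,0.8,20,0,0,0,0,1,1,25,0,0,0,0,1]'
```

```text
time: 50.85
tool_pos: [546.6, -220.5, 55.5]
tcp_rot: [3.135, 0.01, 1.176]
contact_force: [1.1, -0.2, 0.6]
grip_width: 49.0
time: 51.35
tool_pos: [556.1, 12.2, 116.9]
tcp_rot: [3.133, 0.01, 1.177]
contact_force: [0.5, -0.2, 0.4]
grip_width: 88.4
time: 51.85
tool_pos: [565.2, 262.3, 118.0]
tcp_rot: [3.133, 0.009, 1.178]
contact_force: [0.9, -0.3, 0.1]
grip_width: 91.6
```

```bash
python3 -m inch '[0,4,0,0,0,0,1,0,7,0,0,0,0,1,0,8,0,0,0,0,1,0,8,0,0,0,0,1,0,8,0,0,0,0,1]'; python3 - <<'E'
from fit import *
c=bot.calibration("wrist");im=bot.capture("wrist");cv2.imwrite("pics/w32.png",im[:,:,::-1]);np.save("w32c.npy",c,allow_pickle=True);print(proj(c,(576,408,72)))
print(bot.get_obs()['tool_pos'])
T=bot.capture("top");cv2.imwrite("pics/t32.png",T[:,:,::-1])
E
```

```text
time: 52.35
tool_pos: [565.0, 341.4, 118.1]
tcp_rot: [3.133, 0.01, 1.178]
contact_force: [0.6, 0.0, 0.4]
grip_width: 92.0
(np.float64(237.56167924339996), np.float64(116.84417481095488))
[565.25963655 340.92550453 118.14918319]
```

View pics/w32.png

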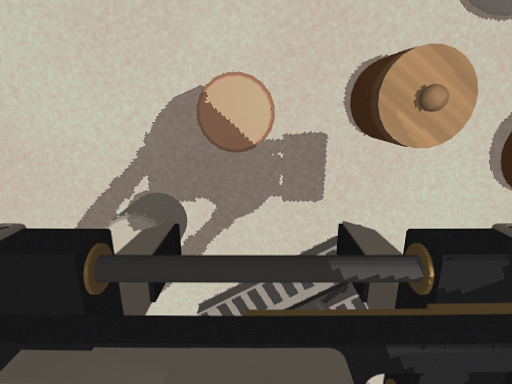

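View pics/t32.png

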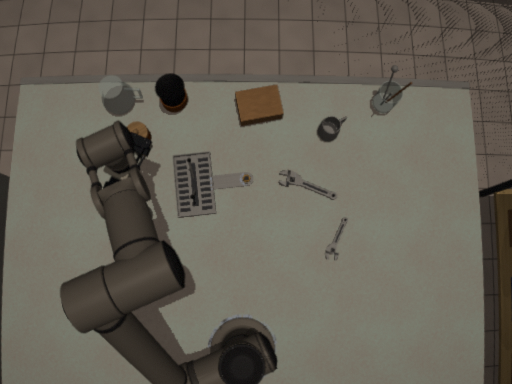

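```bash
python3 - <<'E'
from fit import *
c=np.load("w32c.npy",allow_pickle=True).item()
print(onplane(c,236,111.5,72),onplane(c,427,95,89))
E
```

```text
[576.49569512 412.17275941  72.        ] [709.32434893 370.38920708  89.        ]
```

```bash
python3 -m inch '[0.6,3.8,-1,0,0,0,1,1.1,6.6,-4,0,0,0,1,1.13,7.05,-7.5,0,0,0,1,1.13,7.05,-10,0,0,0,1,1.13,7.05,-11.4,0,0,0,1]'; python3 -m inch '[0,0,-0.3,0,0,0,0.6,0,0,-0.3,0,0,0,0.3,0,0,-0.3,0,0,0,-1,0,0,-0.3,0,0,0,-1,0,0,-0.3,0,0,0,-1]'
```

```text
time: 52.95
tool_pos: [575.9, 409.3, 1.5]
tcp_rot: [3.135, 0.013, 1.175]
contact_force: [0.6, -0.3, 0.3]
grip_width: 91.9
time: 53.45
tool_pos: [576.5, 409.8, 0.3]
tcp_rot: [3.134, 0.011, 1.175]
contact_force: [-0.9, -0.5, 5.8]
grip_width: 61.6
```

```bash
python3 -m inch '[0,0,1,0,0,0,-1,0,0,4.5,0,0,0,-1,0,0,9,0,0,0,-1,0.2,-2,13,0,0,0,-1,0.7,-6,13.8,0,0,0,-1]'; python3 -m inch '[0.6,-4.5,0,0,0,0,-1,1.2,-9,0,0,0,0,-1,1.7,-13,0,0,0,0,-1,2.1,-16,0,0,0,0,-1,2.2,-17.4,0,0,0,0,-1]'
```

```text
time: 53.95
tool_pos: [585.4, 353.0, 145.2]
tcp_rot: [3.126, 0.002, 1.179]
contact_force: [1.2, -0.1, -2.2]
grip_width: 61.4
time: 54.45
tool_pos: [607.9, 176.2, 146.0]
tcp_rot: [3.125, 0.002, 1.176]
contact_force: [0.8, -0.8, -1.7]
grip_width: 61.5
```

```bash
python3 -m inch '[-0.2,-0.2,-1,0.5,0.5,0,-1,-0.23,-0.26,-1.5,0.7,0.6,0,-1,-0.23,-0.26,-2,0.7,0.6,0,-1,-0.23,-0.26,-2,0.7,0.6,0,-1,-0.23,-0.26,-2,0.7,0.6,0,-1]'; python3 - <<'E'
from fit import *
o=bot.get_obs();print(o['tool_pos'],o['tcp_rot'],o['contact_force'])
im=bot.capture("side");crop(im,210,80,120,120,5,"pics/s33.png")
S=bot.calibration("side")
z=o['tool_pos'][2]
for P in [(613,175.8,113),(606,175,z-0.3+72),(606,175,z-.3)]: u,v=proj(S,P);print((u-210)*5,(v-80)*5)
E
```

```text
time: 54.95
tool_pos: [605.3, 174.7, 125.7]
tcp_rot: [3.14, -0.005, 1.178]
contact_force: [0.4, -0.4, -2.2]
grip_width: 61.5
[605.31879327 174.6742948  125.67241308] [ 3.14027169 -0.00529068  1.17754665] [ 0.35104183 -0.38339953 -2.20469685]
344.0384345355534 341.32894191349834
332.9003781656556 217.65849578658546
332.738965780039 325.10367013105906
```

View pics/s33.png

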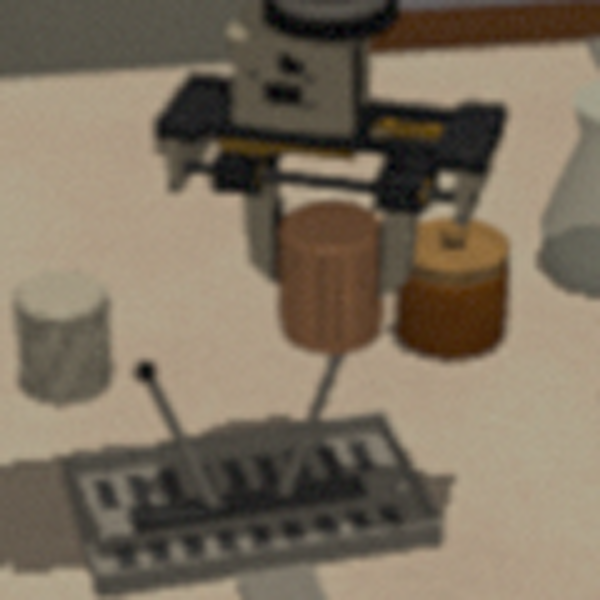

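```bash
python3 -m inch '[0,0,-1.2,0,0,0,-1,0,0,-2.6,0,0,0,-1,0,0,-4,0,0,0,-1,0,0,-5.2,0,0,0,-1,0,0,-6,0,0,0,-1]'; python3 -m inch '[0,0,-0.4,0,0,0,-1,0,0,-0.7,0,0,0,-1,0,0,-0.9,0,0,0,-1,0,0,-1.0,0,0,0,-1,0,0,-1.0,0,0,0,-1]'
```

```text
time: 55.5
tool_pos: [604.9, 174.5, 64.3]
tcp_rot: [3.141, -0.005, 1.177]
contact_force: [-0.3, -1.2, -2.5]
grip_width: 61.1
time: 56.0
tool_pos: [605.1, 174.5, 54.5]
tcp_rot: [3.141, -0.005, 1.177]
contact_force: [-0.4, -0.4, -1.2]
grip_width: 61.3
```

```bash
python3 -m inch '[0,0,-0.1,0,0,0,-1,0,0,-0.15,0,0,0,-1,0,0,-0.2,0,0,0,-1,0,0,-0.25,0,0,0,-1,0,0,-0.25,0,0,0,-1]'; python3 - <<'E'
from fit import *
im=bot.capture("side");crop(im,210,80,120,120,5,"pics/s34.png")
E
```

```text
time: 56.5
tool_pos: [605.4, 174.6, 52.9]
tcp_rot: [3.14, -0.006, 1.177]
contact_force: [-1.7, 0.7, 4.9]
grip_width: 61.5
```

View pics/s34.png

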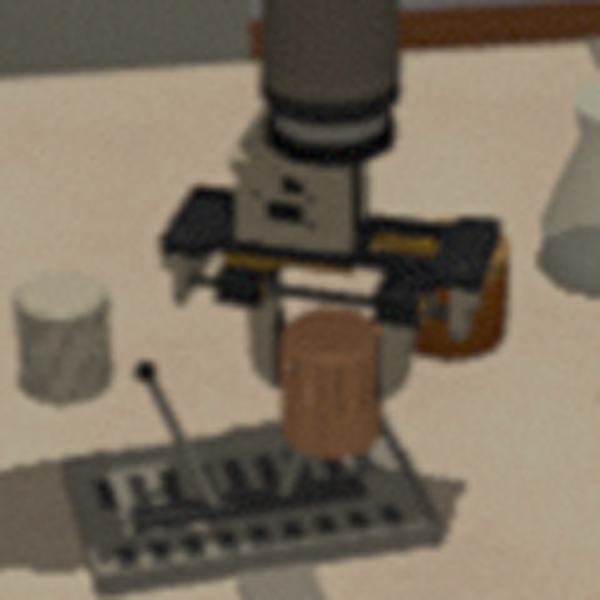

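The cup is seated: contact at 52.9 mm against about 53 predicted. Now I'll release it gently.

```bash
python3 -m inch '[0,0,0.05,0,0,0,-1,0,0,0.05,0,0,0,0.45,0,0,0.05,0,0,0,0.6,0,0,0.05,0,0,0,0.8,0,0,0.05,0,0,0,1]'; python3 - <<'E'
from fit import *
im=bot.capture("side");crop(im,210,80,120,120,5,"pics/s35.png")
o=bot.get_obs();print(o['tool_pos'],o['contact_force'],o['grip_width'])
E
```

```text
time: 57.05
tool_pos: [605.4, 174.6, 53.3]
tcp_rot: [3.14, -0.005, 1.177]
contact_force: [0.0, -1.2, 0.1]
grip_width: 85.0
[605.39183836 174.59541791  53.31429677] [ 0.25511252 -0.48101234 -0.73382489] 88.62393679928469
```

View pics/s35.png

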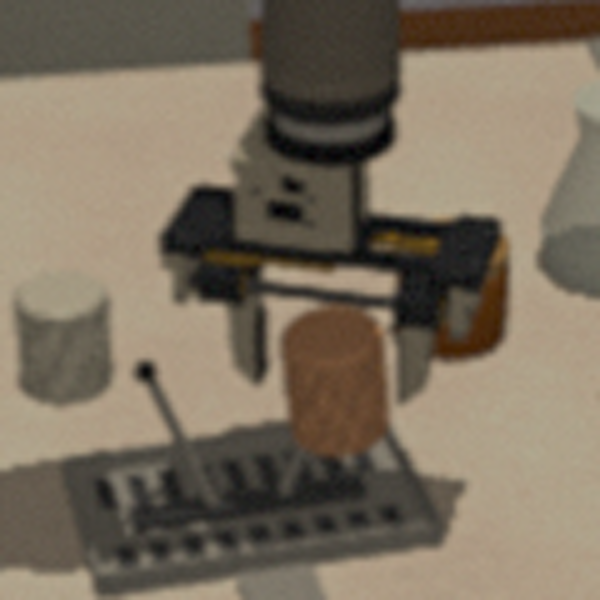

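```bash
python3 -m inch '[0,0,0.5,0,0,0,1,0,0,2,0,0,0,1,0,0,5,0,0,0,1,0,0,9,0,0,0,1,0,-2,13,0,0,0,1]'; python3 -m inch '[0,-4,1,0,0,0,1,0,-9,1,0,0,0,1,0,-13,1,0,0,0,1,0,-15,1,0,0,0,1,0,-15,1,0,0,0,1]'; python3 - <<'E'
from fit import *
im=bot.capture("side");cv2.imwrite("pics/s36.png",im[:,:,::-1]);crop(im,210,80,120,120,5,"pics/s36c.png")
c=bot.calibration("wrist");im=bot.capture("wrist");cv2.imwrite("pics/w36.png",im[:,:,::-1])
o=bot.get_obs();print(o['time'],o['tool_pos'],o['contact_force'])
E
```

```text
time: 57.6
tool_pos: [604.9, 156.2, 184.7]
tcp_rot: [3.141, -0.006, 1.18]
contact_force: [0.9, 0.6, 0.3]
grip_width: 91.7
time: 58.1
tool_pos: [604.9, 3.2, 195.2]
tcp_rot: [3.14, -0.006, 1.176]
contact_force: [-0.1, 0.6, -0.9]
grip_width: 91.7
58.2 [604.9148789    6.26289365 195.07320983] [ 0.25373344  0.12201372 -0.06337716]
```

View pics/s36.png

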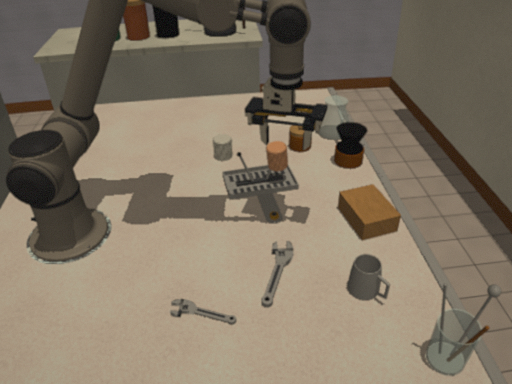

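View pics/s36c.png

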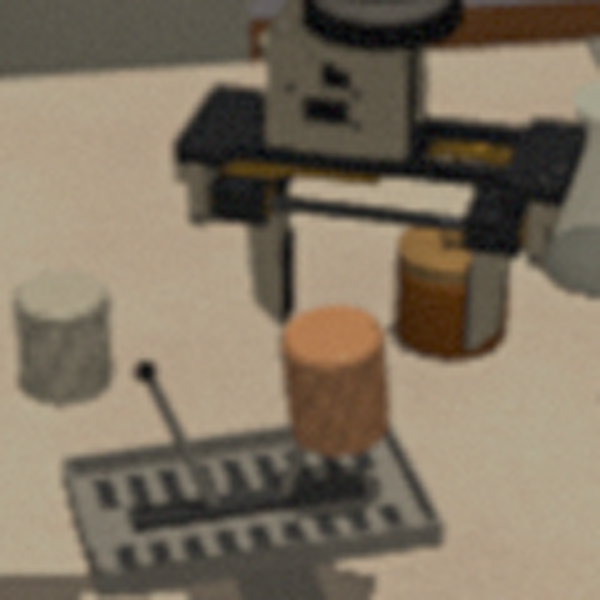

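```bash
python3 -c "
from plant import bot
bot.close_job()"
```

```text
the job is handed in; nothing more can be done
```

I did every step in the order asked and handed the job in at about 58 s, but I can't be sure the nut is fully tight. I never saw the 6–7 N rise that should mark the stop.

**Wrench and nut:**
- I set the larger wrench over the nut and rolled the worm until my fingertip slipped, about 24.5 mm between the jaws.
- On the first push the nut turned about 36° (0.63 rad, within the 0.6–0.85 expected). The push then levelled off at about 3 N and the jaws spread, leaving the wrench skewed on the nut.
- I squared the wrench, snugged the jaws and pushed again. The nut moved only about 1° while the wrench skewed about 11°, at about 5 N part-way along the handle (about 3 N at its end).
- That fits a nut already against its stop, but the jaws gave way before I could confirm it by force.
- After the wrench was lifted off, pictures showed the nut still about 36° from its start.

**Wrench put down:** It lies flat on the counter, roughly 100 mm clear of the nut.

**Peach cup:** It hangs mouth-down on the peg nearer the jar, slightly tilted. It was steady after release and stayed put in the last side picture. The white cup, pitcher and jar stand where they were.

**Other things that went wrong:**
- The real fingertips are about 30 mm above the reported TCP, so my first two grips on the wrench closed on air and I had to correct for it.
- One worm stroke pressed at 33 N instead of the 8–12 N you gave.

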